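# Start a new lot of gauge movements on the inspection stage

## Task

Start a new lot: turn the tally dial's knob back fully to its zero stop, and stand every gauge movement that is on the bench upright, centred in the printed ring of its own size on the stage's white carrier. When that is done, slide the carrier by its black grip so that each movement's spindle comes exactly under the needle pointer and pauses there for a second, one after another from the smallest movement to the largest. Finally slide the carrier fully home towards the robot with the movements still standing in their rings, and leave the other things on the bench where they are.

Things in the scene. Friction and masses are not known exactly. Their poses are not given: they have to be found in the camera images.
- tally (a joint): Reading of the tally dial: a black bar knob with a hand, on top of a grey box 110 x 110 x 45 standing on the bench to the left. 0 rad = hand against the zero stop (a small steel pin at the long tick); grows clockwise seen from above, up to 5 rad; so anticlockwise turns it back to zero. It stays where it is left.
- tally_grip (a point): Point on the knob's vertical axis at the height to grip, 12 mm below the top of the bar. The bar is 42 long (along this point's x), 12 wide, 26 tall, and rises from a disc of dia 44; the hand sticks out along the point's +x. The point turns with the knob.
- saddle (a joint): Lower slide of the x-y stage, m: 0 = home, the stop nearest the robot; grows away from the robot to 0.18.
- carrier (a joint): Upper slide of the stage, m: across, -0.065 (right) to 0.065 (left), 0 in the middle.
- carrier_grip (a point): Mid-height of the black grip (upright cylinder, dia 24, 22 tall, top 82 above the bench) at the near edge of the white carrier plate (230 x 230, top face 40 above the bench). Moving it moves both slides; they stay where left. Site axes = slide directions: x away from the robot, y left. The plate reaches from 20 nearer than this point to 210 beyond it, 115 to either side.
- pointer_tip (a point): Tip of the fixed needle pointer, 88 above the bench (12 above the spindle of a movement standing on the carrier). It hangs from a level arm (underside 145 above the bench, 16 wide) that comes from a column 160 farther away from the robot. Needle and holder, dia 12, above it.
- movement_a: Gauge movement, smallest size: upright aluminium can dia 28, 24 tall, with a dark disc on top and a central brass spindle dia 6, 12 tall (36 in all). Origin at the centre of its underside, z up. May be absent.
- movement_b: Gauge movement, second smallest size: upright aluminium can dia 36, 24 tall, with a dark disc on top and a central brass spindle dia 6, 12 tall (36 in all). Origin at the centre of its underside, z up. May be absent.
- movement_c: Gauge movement, second largest size: upright aluminium can dia 44, 24 tall, with a dark disc on top and a central brass spindle dia 6, 12 tall (36 in all). Origin at the centre of its underside, z up. May be absent.
- movement_d: Gauge movement, largest size: upright aluminium can dia 52, 24 tall, with a dark disc on top and a central brass spindle dia 6, 12 tall (36 in all). Origin at the centre of its underside, z up. May be absent.
- ring_a (a point): Centre of the printed ring for the smallest movement (near right on the carrier plate), on the plate's top face. Ring's inner dia 34. Rides with the carrier.
- ring_b (a point): Centre of the printed ring for the second smallest movement (far left on the carrier plate), on the plate's top face. Ring's inner dia 42. Rides with the carrier.
- ring_c (a point): Centre of the printed ring for the second largest movement (near left on the carrier plate), on the plate's top face. Ring's inner dia 50. Rides with the carrier.
- ring_d (a point): Centre of the printed ring for the largest movement (far right on the carrier plate), on the plate's top face. Ring's inner dia 58. Rides with the carrier.
- tape: Bystander, to be left alone: roll of yellow tape lying flat, outer dia 72, 22 tall.
- jar: Bystander, to be left alone: glass jar with red lid, dia 60, 75 tall.
- cup: Bystander, to be left alone: white paper cup, dia 68, 85 tall.
- flux: Bystander, to be left alone: white bottle, dia 42, 110 tall.
- pliers: Bystander, to be left alone: pliers with red handles lying flat, about 155 long, 35 wide, 12 tall; origin at the pivot, handles towards its -x.
- parts_box: Bystander, to be left alone: open grey parts box 100 x 75 x 30.

How it is judged:
By the outcome, as a careful person would: the job done as asked, in the order asked, and still so for the second after the job is handed in, with the robot touching nothing.
Of movement_a, movement_b, movement_c, movement_d only 3 to 4 are there at a start; the rules pass over those that are not, and their reading is None.
At some moment in a run one of movement_a, movement_b, movement_c, movement_d may be knocked a few centimetres aside while the robot is not near it.
It also fails if it takes over 210 s, if anything falls off the work surface, if the arm or the gripper's body presses on something with over 40 N, if the wrist force passes 120 N, or if a joint passes its speed limit or range.

## Robot

A 6-joint arm with a two-finger parallel gripper is mounted at the origin on the work surface. World frame = base frame: x ahead of the robot, y to its left, z up, the work surface at z = 0. Lengths are in m, angles in rad, forces in N, time in s.
With the tool pointing down it reaches from about 0.3 to 0.875 m from the base axis. Payload 6.4 kg.
Tool frame: the origin (TCP) lies on the centre line of the jaws, within the pads' length; the fingertips stand 8 mm ahead of it and the grasp point (between the pads) lies 11 mm behind it; z points along the fingers, y is the line along which they close (so a half turn about z gives the same grasp; the last joint's range is limited). The gripper opens to 85 mm and grips with 20 to 120 N. Pads are 22 mm wide; open, the fingers measure 114 mm over their backs; the gripper's body (76 mm by 85 mm) begins 54 mm behind the grasp point. The pads swing forward as they close: fully open they stand 13 mm farther back than shut.
Start: joints at [-1.478, 0.181, 1.607, -0, 1.354, -0.206], TCP at [0.169, -0.55, 0.239] pointing down, gripper open.
Joint ranges: [-2.99, 2.99], [-0.89, 2.07], [0.3, 2.58], [-1.14, 4.28], [0, 2.63], [-3.12, 3.12]. Speed limits (rad/s): [2.57, 2.57, 3.01, 3.14, 3.14, 3.14].

## Interface

Orientations are given as a unit quaternion [w, x, y, z].
In Python, from bench import ctrl gives the robot as it stands.
- The arm moves only by the shell command python3 -m handwheel 'ROWS' [OPENING]. ROWS is JSON, a list that holds one entry, the list of rows, each a list of 4 numbers: the shift along the tool's x, y, z each as a share of 20 cm, from -1 to 1, then the turn about the tool's z as a share of 1.5 rad, from -1 to 1. In form: [[[x, y, z, twist], ...]]. A call has 1 to 10 rows; each row is the pose to reach, as a shift and turn from the pose commanded when the call began, along the tool's axes at that moment; what a row does not reach only later rows make up. A row lasts 1/8 s, in which the tool goes at most 62.5 mm and 10.7 degrees, less where a joint would pass 70% of its speed; a pose out of reach is approached as far as the arm can. A call with a number of a shift or a turn outside -1 to 1 is refused whole. A call with a gripper value outside its range is refused whole. OPENING is the finger opening in mm, from 0 to 85.4, set as the call begins (- or left out, the last holds). The fingers move at their own pace and stop on an object; the grip force is fixed at half the most. Time passes only in rows, so rows that repeat a pose let the fingers close. It gives the time, the measured TCP pose, the force, the opening and the grip force at its end, in the units of the state.
- ctrl.get_obs(): the state, without advancing time (a new reading comes with each control period).
- ctrl.camera(name): name is "side" or "top"; returns a dict with "color" (384x512x3 uint8, red, green, blue), "range_z" (384x512 float32, m along the optical axis (not along the pixel's ray), 0 where there is no reading), "K" (3x3 intrinsics, pixels), "distortion" ([k1, k2, p1, p2, k3] as OpenCV has them; the pictures are not rectified), "pose" (4x4, takes a point from camera to world coordinates). Camera axes: x right, y down, z forward; pixel columns grow to the right and rows downward; lengths in m; the calibration is good to about 2 mm. A picture is of the moment at which its call begins.
- ctrl.hand_in(): hands the job in; it is judged then, once.
The state is a dict: "time_s": time; "q": joint angles; "dq": joint speeds; "joint_efforts": joint torques, N m; "eef_pos": TCP position; "eef_rot": TCP orientation; "wrist_force": force on the tool from outside, world axes, zero at the start; "torque": the same for the moment, N m; "opening": opening from 0.0 (shut) to 1.0 (fully open); "grasp_force": force on a finger pad.
Only numpy, scipy, OpenCV 4.12 (cv2) and the standard library are available. Lean on these libraries where they do the work, as an engineer would, in place of code of your own. Each camera call takes 0.05 s, during which the arm holds its last target. There are 200 camera calls.

## Working session

There is one attempt and no reset: what is moved stays moved. The work goes in short steps, Python scripts to look and compute and a shell command to move; the robot and the scene stay as the last step left them, time stands still between calls to the robot, and variables do not carry over. Pictures are saved under pics/ and viewed, at most 16 in all, crops included, and the job is handed in when it is done.

```bash
ls; mkdir -p pics
cat > h.py <<'E'
import numpy as np,cv2,sys
from bench import ctrl
def cam(n):
    c=ctrl.camera(n); return c
def save(c,name,scale=1):
    im=cv2.cvtColor(c["color"],cv2.COLOR_RGB2BGR); cv2.imwrite("pics/"+name,im)
def ray(c,uv):
    p=cv2.undistortPoints(np.array(uv,float).reshape(-1,1,2),np.array(c["K"]),np.array(c["distortion"]))[:,0]
    d=np.c_[p,np.ones(len(p))]; T=np.array(c["pose"]); return T[:3,3],d@T[:3,:3].T
def atz(c,uv,z):
    o,d=ray(c,uv); return o+d*((z-o[2])/d[:,2])[:,None]
def bydepth(c,uv):
    o,d=ray(c,uv); uv=np.array(uv,int).reshape(-1,2); return o+d*c["range_z"][uv[:,1],uv[:,0]][:,None]
def proj(c,P):
    T=np.linalg.inv(np.array(c["pose"])); r,_=cv2.Rodrigues(T[:3,:3])
    return cv2.projectPoints(np.array(P,float).reshape(-1,1,3),r,T[:3,3],np.array(c["K"]),np.array(c["distortion"]))[0][:,0]
def cloud(c):
    h,w=c["range_z"].shape; uv=np.stack(np.meshgrid(np.arange(w),np.arange(h)),-1).reshape(-1,2)
    o,d=ray(c,uv); return (o+d*c["range_z"].reshape(-1,1)).reshape(h,w,3)
E
python3 - <<'E'
from h import *
for n in("top","side"):
    c=cam(n);save(c,n+"0.png");print(n,np.round(c["pose"],3).tolist(),np.round(c["K"],1).tolist())
o=ctrl.get_obs();print(o["eef_pos"],o["eef_rot"],o["opening"],o["time_s"])
E
```

```text
pics
top [[-0.014, -0.988, 0.151, 0.351], [-1.0, 0.013, -0.007, 0.035], [0.005, -0.152, -0.988, 1.396], [0.0, 0.0, 0.0, 1.0]] [[378.7, 0.0, 264.3], [0.0, 378.7, 195.6], [0.0, 0.0, 1.0]]
side [[-0.955, -0.224, 0.195, 0.31], [-0.296, 0.693, -0.657, 0.722], [0.012, -0.685, -0.728, 0.842], [0.0, 0.0, 0.0, 1.0]] [[352.8, 0.0, 252.7], [0.0, 352.8, 194.1], [0.0, 0.0, 1.0]]
[ 0.16925083 -0.54904231  0.2384802 ] [-7.77063954e-04  9.88862396e-01  1.48830625e-01  6.13259581e-05] 0.9994985692867498 0.1
```

View pics/top0.png

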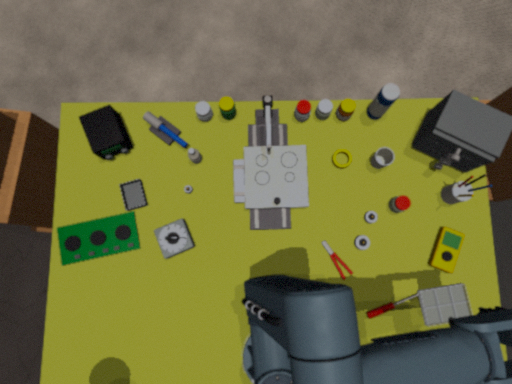

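View pics/side0.png

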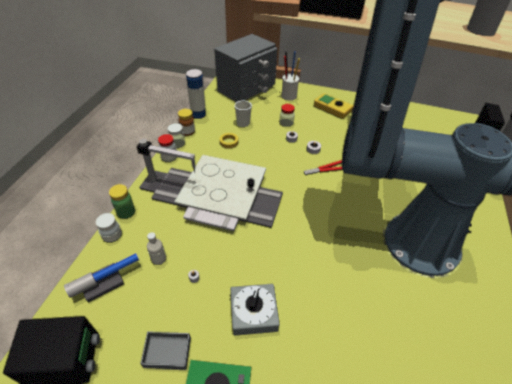

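Run:
```python
from h import *
t=cam("top");s=cam("side")
np.save("t0.npy",t,allow_pickle=True);np.save("s0.npy",s,allow_pickle=True)
def crop(c,x,y,w,h):
    im=cv2.cvtColor(c["color"],cv2.COLOR_RGB2BGR)[y:y+h,x:x+w]; return cv2.resize(im,(400,300),interpolation=cv2.INTER_CUBIC)
a=np.hstack([crop(t,220,90,120,150-60)if 0 else crop(t,222,132,104,78),crop(s,170,150,120,90)])
b=np.hstack([crop(t,150,170,60+20,60+0+0),crop(s,220,275,80,60)])
b2=np.hstack([crop(t,340,198,68,51),crop(s,272,118,60,45)])
cv2.imwrite("pics/m1.png",np.vstack([a,b]));cv2.imwrite("pics/m2.png",b2)
for c,n,pts in((t,"t",[(188,189),(371,217),(362,242),(174,238),(276,201),(269,148)]),(s,"s",[(194,275),(292,136),(313,147),(254,298),(250,184),(193,181)])):
    print(n,np.round(bydepth(c,pts),3).tolist())
```

```text
t [[0.589, 0.305, 0.025], [0.476, -0.358, 0.031], [0.387, -0.322, 0.027], [0.409, 0.339, 0.082], [0.532, -0.014, 0.084], [0.705, 0.008, 0.15]]
s [[0.588, 0.31, 0.026], [0.475, -0.346, 0.027], [0.388, -0.309, 0.025], [0.412, 0.352, 0.081], [0.534, -0.004, 0.079], [0.725, 0.002, 0.04]]
```

View pics/m1.png

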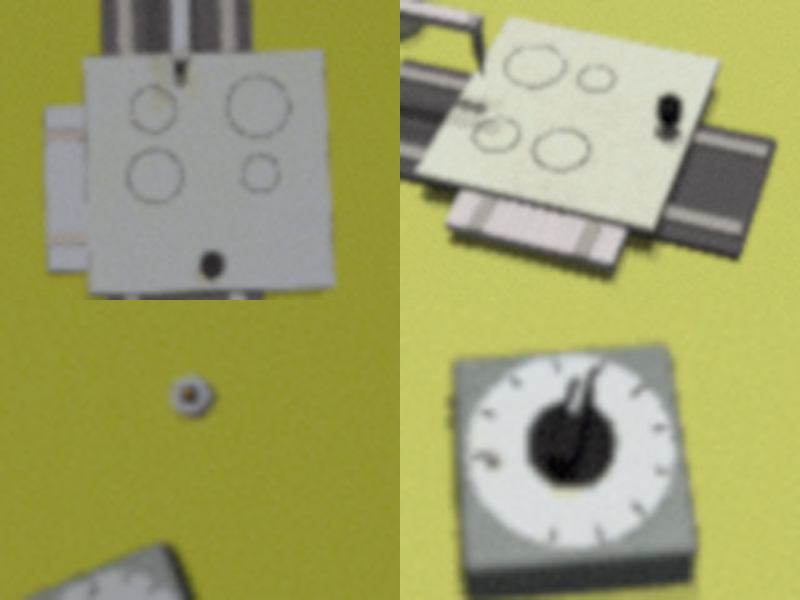

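View pics/m2.png

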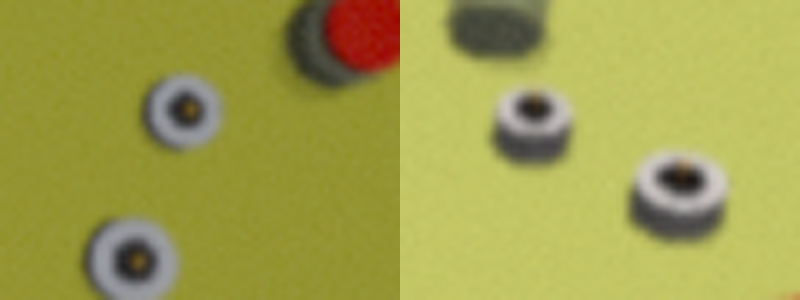

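```bash
cat > m.py <<'E'
from h import *
from scipy.optimize import minimize
R=dict(a=.014,b=.018,c=.022,d=.026)
def cylmask(c,x,y,r,z0,z1,roi,S=8):
    th=np.linspace(0,2*np.pi,48,endpoint=False)
    P=[[x+r*np.cos(t),y+r*np.sin(t),z] for z in(z0,z1) for t in th]
    uv=proj(c,P); x0,y0,x1,y1=roi
    h=cv2.convexHull(((uv+.5-[x0,y0])*S).astype(np.float32)).astype(np.int32)
    m=np.zeros(((y1-y0)*S,(x1-x0)*S),np.uint8); cv2.fillPoly(m,[h],255)
    return cv2.resize(m,(x1-x0,y1-y0),interpolation=cv2.INTER_AREA)/255.
def obsmask(c,roi):
    x0,y0,x1,y1=roi
    im=c["color"][y0:y1,x0:x1].astype(float); f=(im.max(2)-im[...,2])/(im.max(2)+1)  # blue deficit = yellow
    bg=np.median(np.r_[f[0],f[-1],f[:,0],f[:,-1]]); return np.clip(1-f/bg,0,1)
def fit(c,x,y,r,z0=0,z1=.024,pad=14):
    u=proj(c,[[x,y,z0+.012]])[0]; roi=[int(u[0])-pad,int(u[1])-pad,int(u[0])+pad,int(u[1])+pad]
    o=obsmask(c,roi); o=(o>.4)*1.0 if 0 else np.clip(o*1.4,0,1)
    f=lambda p:((cylmask(c,p[0],p[1],r,z0,z1,roi)-o)**2).sum()
    best=minimize(f,[x,y],method="Nelder-Mead",options=dict(initial_simplex=[[x,y],[x+.006,y],[x,y+.006]],xatol=1e-4,fatol=1e-3))
    return best.x,best.fun
E
python3 - <<'E'
from m import *
t=np.load("t0.npy",allow_pickle=True).item();s=np.load("s0.npy",allow_pickle=True).item()
for g in [(.588,.307),(.475,-.352),(.388,-.317)]:
    for c,n in((t,"t"),(s,"s")):
        print(g,n,[(k,np.round(p,4).tolist(),round(v,2)) for k in R for p,v in [fit(c,*g,R[k])]])
for c,n in((t,"t"),(s,"s")):
    C=cloud(c); z=C[...,2]
    m=(abs(C[...,0]-.41)<.09)&(abs(C[...,1]-.345)<.09)
    for lo,hi in((.035,.05),(.05,.062),(.066,.095)):
        k=m&(z>lo)&(z<hi); P=C[k]; 
        print(n,lo,k.sum(),P.mean(0).round(4),np.median(P[:,2]).round(4),np.percentile(P[:,2],95).round(4))
        if lo>.06:
            v=np.linalg.svd(P[:,:2]-P[:,:2].mean(0))[2][0]; print("axis deg",np.degrees(np.arctan2(v[1],v[0])))
cv2.imwrite("pics/d.png",np.hstack([cv2.resize(cv2.cvtColor(c["color"],cv2.COLOR_RGB2BGR)[y:y+56,x:x+56],(400,400),interpolation=cv2.INTER_CUBIC) for c,x,y in((t,146,210),(s,226,280))]))
E
```

```text
(0.588, 0.307) t [('a', [0.5925, 0.3086], np.float64(3.35)), ('b', [0.5928, 0.3091], np.float64(13.95)), ('c', [0.5926, 0.3095], np.float64(49.38)), ('d', [0.5924, 0.3052], np.float64(93.51))]
(0.588, 0.307) s [('a', [0.5931, 0.3057], np.float64(9.59)), ('b', [0.5937, 0.3041], np.float64(55.53)), ('c', [0.5941, 0.3017], np.float64(127.46)), ('d', [0.5976, 0.2906], np.float64(208.57))]
(0.475, -0.352) t [('a', [0.4781, -0.3656], np.float64(74.5)), ('b', [0.4802, -0.3635], np.float64(39.04)), ('c', [0.4797, -0.3629], np.float64(7.32)), ('d', [0.48, -0.363], np.float64(24.6))]
(0.475, -0.352) s [('a', [0.4804, -0.3615], np.float64(45.93)), ('b', [0.4803, -0.3639], np.float64(22.91)), ('c', [0.4805, -0.3659], np.float64(16.62)), ('d', [0.4797, -0.3675], np.float64(38.09))]
(0.388, -0.317) t [('a', [0.3957, -0.3163], np.float64(127.36)), ('b', [0.3885, -0.3258], np.float64(93.55)), ('c', [0.3876, -0.3261], np.float64(49.42)), ('d', [0.3878, -0.3258], np.float64(8.75))]
(0.388, -0.317) s [('a', [0.3914, -0.3196], np.float64(76.6)), ('b', [0.3896, -0.3279], np.float64(49.01)), ('c', [0.3882, -0.3281], np.float64(18.65)), ('d', [0.3881, -0.3285], np.float64(6.78))]
t 0.035 775 [0.4105 0.3496 0.0454] 0.0457 0.0495
t 0.05 168 [0.4112 0.3472 0.0533] 0.0522 0.0599
t 0.066 52 [0.4112 0.3508 0.0787] 0.0794 0.0837
axis deg -87.52785280798882
s 0.035 1649 [0.4102 0.3584 0.0464] 0.0469 0.0492
s 0.05 242 [0.4115 0.354  0.0544] 0.0548 0.0586
s 0.066 110 [0.4114 0.3546 0.079 ] 0.0805 0.0828
axis deg 91.11443869857588
```

View pics/d.png

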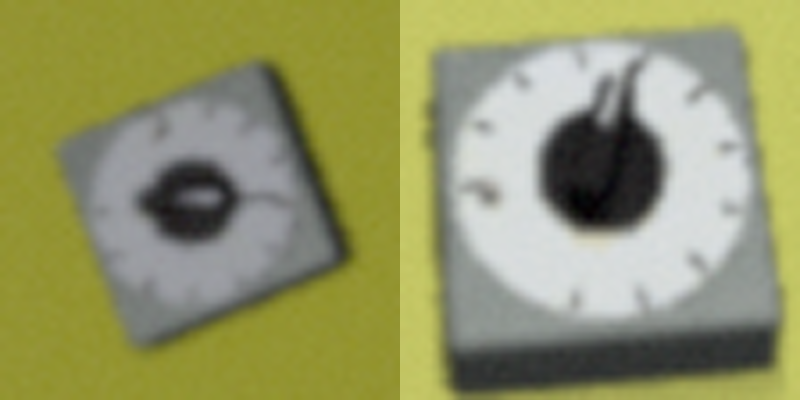

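```bash
cat > plan.py <<'E'
# usage: plan.py "x y z yaw" ...   yaw deg of tool x ; prints shift rows per waypoint, chained from measured pose
import sys,numpy as np
from scipy.spatial.transform import Rotation as Ro
from bench import ctrl
o=ctrl.get_obs();p=np.array(o["eef_pos"]);w=o["eef_rot"]
R=Ro.from_quat([w[1],w[2],w[3],w[0]]); ex=R.as_matrix()[:,0]
yaw=np.arctan2(ex[1],ex[0]); print("now",p.round(4),"yaw",np.degrees(yaw).round(2),"q1,q6",np.round([o["q"][0],o["q"][5]],2),"tilt",R.as_matrix()[:,2].round(4),"t",round(o["time_s"],1))
for a in sys.argv[1:]:
    x,y,z,yw=map(float,a.split()); yw=np.radians(yw); d=np.array([x,y,z])-p
    c,s=np.cos(yaw),np.sin(yaw); l=np.array([c*d[0]+s*d[1],s*d[0]-c*d[1],-d[2]])
    tw=-(yw-yaw); n=int(np.ceil(max(np.linalg.norm(d)/.0625,abs(tw)/.187)))
    print(a,"->",(l/.2).round(3).tolist(),round(tw/1.5,3),"rows>=",n, "q6~",round(np.arctan2(y,x)-yw+1.571,2))
    p=np.array([x,y,z]);yaw=yw
E
python3 - <<'E'
from m import *
t=np.load("t0.npy",allow_pickle=True).item();s=np.load("s0.npy",allow_pickle=True).item()
for c,n in((t,"t"),(s,"s")):
    C=cloud(c);m=(abs(C[...,0]-.533)<.04)&(abs(C[...,1]+.007)<.04)&(C[...,2]>.066)
    print(n,m.sum(),C[m].mean(0).round(4),np.percentile(C[m],[5,95],axis=0).round(4).tolist())
    m=(abs(C[...,0]-.62)<.04)&(abs(C[...,1]+.007)<.06); print(" plate z",np.median(C[m][:,2]).round(4))
E
python3 plan.py "0.30 -0.40 0.24 17.1" "0.42 -0.25 0.24 17" "0.51 -0.07 0.24 0" "0.533 -0.007 0.15 0" "0.533 -0.007 0.062 0"
```

```text
t 39 [ 0.5354 -0.0177  0.0811] [[0.5261, -0.0285, 0.0736], [0.5457, -0.0077, 0.087]]
 plate z 0.0406
s 56 [ 0.5361 -0.0123  0.0786] [[0.5271, -0.0245, 0.0687], [0.5452, -0.0044, 0.0842]]
 plate z 0.0406
now [ 0.1693 -0.5492  0.2387] yaw 17.12 q1,q6 [-1.48 -0.21] tilt [-1.0e-04  1.1e-03 -1.0e+00] t 0.2
0.30 -0.40 0.24 17.1 -> [0.844, -0.521, -0.006] 0.0 rows>= 4 q6~ 0.35
0.42 -0.25 0.24 17 -> [0.794, -0.54, -0.0] 0.001 rows>= 4 q6~ 0.74
0.51 -0.07 0.24 0 -> [0.693, -0.729, -0.0] 0.198 rows>= 4 q6~ 1.43
0.533 -0.007 0.15 0 -> [0.115, -0.315, 0.45] -0.0 rows>= 2 q6~ 1.56
0.533 -0.007 0.062 0 -> [0.0, 0.0, 0.44] -0.0 rows>= 2 q6~ 1.56
```

```bash
python3 -m handwheel '[[[0.844,-0.521,-0.006,0],[0.844,-0.521,-0.006,0],[0.844,-0.521,-0.006,0],[0.844,-0.521,-0.006,0]]]' 60
python3 -m handwheel '[[[0.794,-0.54,0,0],[0.794,-0.54,0,0],[0.794,-0.54,0,0],[0.794,-0.54,0,0]]]'
python3 -m handwheel '[[[0.693,-0.729,0,0.198],[0.693,-0.729,0,0.198],[0.693,-0.729,0,0.198],[0.693,-0.729,0,0.198],[0.693,-0.729,0,0.198],[0.693,-0.729,0,0.198]]]'
python3 plan.py "0.536 -0.0165 0.16 0" "0.536 -0.0165 0.061 0"
```

```text
time_s: 0.7
eef_pos: [0.3019, -0.3974, 0.2404]
eef_rot: [-0.0, 0.989, 0.151, 0.0]
wrist_force: [-0.5, -0.2, -0.0]
opening: 0.704
grasp_force: 0.0
time_s: 1.2
eef_pos: [0.4215, -0.2478, 0.2405]
eef_rot: [-0.0, 0.988, 0.151, 0.0]
wrist_force: [-0.6, 0.4, 0.5]
opening: 0.705
grasp_force: 0.0
time_s: 1.95
eef_pos: [0.5091, -0.0718, 0.2403]
eef_rot: [0.0, 1.0, 0.0, -0.0]
wrist_force: [-0.7, 0.4, 0.1]
opening: 0.703
grasp_force: 0.0
now [ 0.5091 -0.0718  0.2403] yaw 0.03 q1,q6 [-0.37  1.2 ] tilt [-5.e-04 -5.e-04 -1.e+00] t 1.9
0.536 -0.0165 0.16 0 -> [0.134, -0.276, 0.402] 0.0 rows>= 2 q6~ 1.54
0.536 -0.0165 0.061 0 -> [0.0, 0.0, 0.495] -0.0 rows>= 2 q6~ 1.54
```

```bash
python3 -m handwheel '[[[0.134,-0.276,0.402,0],[0.134,-0.276,0.402,0],[0.134,-0.276,0.402,0]]]'
python3 -m handwheel '[[[0,0,0.495,0],[0,0,0.495,0],[0,0,0.495,0]]]'
python3 -m handwheel '[[[0,0,0,0],[0,0,0,0],[0,0,0,0],[0,0,0,0]]]' 0
python3 - <<'E'
from h import *
t=cam("top");s=cam("side");cv2.imwrite("pics/n1.png",cv2.resize(cv2.cvtColor(np.vstack([t["color"],s["color"]]),cv2.COLOR_RGB2BGR),(400,600)))
E
```

```text
time_s: 2.33
eef_pos: [0.5342, -0.0152, 0.1574]
eef_rot: [-0.001, 1.0, 0.001, -0.003]
wrist_force: [0.1, -0.0, 0.4]
opening: 0.701
grasp_force: 0.0
time_s: 2.7
eef_pos: [0.5343, -0.0164, 0.0598]
eef_rot: [-0.0, 1.0, -0.0, -0.002]
wrist_force: [0.0, 0.6, 0.1]
opening: 0.706
grasp_force: 0.0
time_s: 3.2
eef_pos: [0.5382, -0.0158, 0.0639]
eef_rot: [0.001, 1.0, 0.001, 0.002]
wrist_force: [-1.0, -2.1, 5.6]
opening: 0.26
grasp_force: 58.4
```

View pics/n1.png

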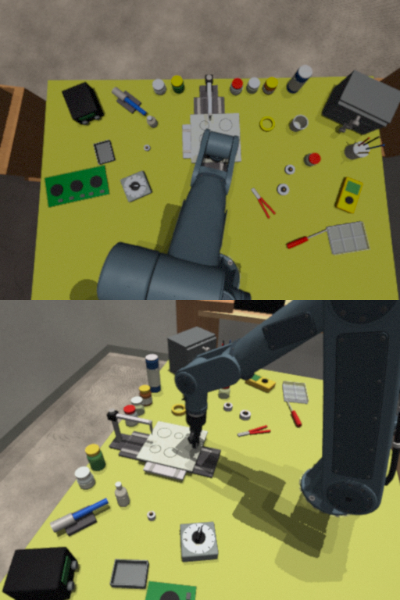

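```bash
python3 -m handwheel '[[[-0.1,0,0,0],[-0.2,0,0,0],[-0.3,0,0,0],[-0.4,0,0,0],[-0.4,0,0,0]]]'
python3 -m handwheel '[[[-0.05,0,0,0],[-0.1,0,0,0],[-0.15,0,0,0],[-0.2,0,0,0],[-0.2,0,0,0]]]'
```

```text
time_s: 3.92
eef_pos: [0.4578, -0.0159, 0.0639]
eef_rot: [0.001, 1.0, 0.001, 0.003]
wrist_force: [-1.9, -1.2, 7.8]
opening: 0.255
grasp_force: 63.3
time_s: 4.55
eef_pos: [0.4151, -0.0149, 0.0612]
eef_rot: [-0.0, 1.0, 0.001, -0.0]
wrist_force: [0.6, -1.3, 0.2]
opening: -0.001
grasp_force: 0.0
```

```bash
python3 -m handwheel '[[[0,0,-0.5,0],[0,0,-0.5,0],[0,0,-0.5,0],[-0.3,-0.5,-0.7,0],[-0.3,-0.9,-0.7,0],[-0.3,-0.9,-0.7,0],[-0.3,-0.9,-0.7,0]]]' 60
cat > stage.py <<'E'
from m import *
def look():
    t=cam("top");s=cam("side")
    np.save("t1.npy",t,allow_pickle=True);np.save("s1.npy",s,allow_pickle=True); return t,s
t,s=look()
for c,n in((t,"t"),(s,"s")):
    C=cloud(c); m=(abs(C[...,0]-.5)<.2)&(abs(C[...,1])<.12)&(C[...,2]>.058)&(C[...,2]<.09)&(c["color"].max(2)<90)
    print(n,m.sum(),np.median(C[m],0).round(4),np.percentile(C[m],[10,90],axis=0).round(4).tolist())
E
python3 stage.py
python3 - <<'E'
from h import *
t=np.load("t1.npy",allow_pickle=True).item();s=np.load("s1.npy",allow_pickle=True).item()
cv2.imwrite("pics/n2.png",np.hstack([cv2.resize(cv2.cvtColor(c["color"],cv2.COLOR_RGB2BGR)[y:y+120,x:x+80],(400,600),interpolation=cv2.INTER_CUBIC) for c,x,y in((t,230,130),(s,190,140))]))
E
```

```text
time_s: 5.42
eef_pos: [0.354, 0.1677, 0.2005]
eef_rot: [-0.0, 1.0, 0.004, -0.001]
wrist_force: [0.1, -0.4, 0.4]
opening: 0.704
grasp_force: 0.0
t 31 [ 0.458  -0.0168  0.081 ] [[0.4484, -0.0268, 0.078], [0.4655, -0.0098, 0.0858]]
s 50 [ 0.4577 -0.0093  0.0804] [[0.451, -0.0197, 0.0664], [0.4648, -0.0064, 0.084]]
```

View pics/n2.png

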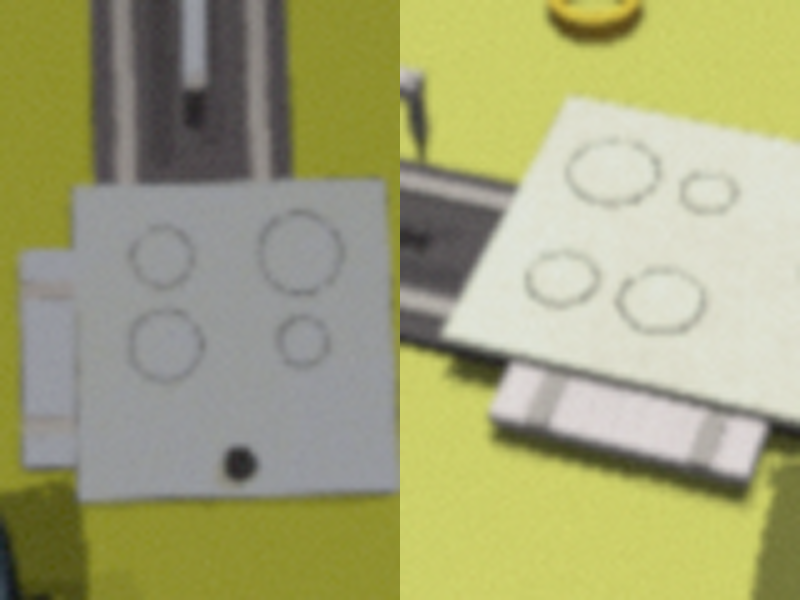

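```bash
cat > rings.py <<'E'
from m import *
from scipy.ndimage import map_coordinates,gaussian_filter
RI=dict(a=.0176,b=.0216,c=.0256,d=.0296)
def ringfit(c,k,g,z=.0405):
    im=c["color"].astype(float).mean(2); im=im-gaussian_filter(im,4); im=gaussian_filter(im,.5)
    th=np.linspace(0,2*np.pi,72,endpoint=False)
    def f(p):
        P=np.c_[p[0]+p[2]*np.cos(th),p[1]+p[2]*np.sin(th),np.full(72,z)]; uv=proj(c,P)
        return map_coordinates(im,[uv[:,1],uv[:,0]],order=1).mean()
    x0=np.array([*g,RI[k]]); best=None
    for dx in(-.003,0,.003):
        for dy in(-.003,0,.003):
            r=minimize(f,x0+[dx,dy,0],method="Nelder-Mead",options=dict(initial_simplex=x0+[dx,dy,0]+np.array([[0,0,0],[.002,0,0],[0,.002,0],[0,0,.001]])))
            if best is None or r.fun<best.fun: best=r
    return best.x,best.fun
if __name__=="__main__":
    t=np.load("t1.npy",allow_pickle=True).item();s=np.load("s1.npy",allow_pickle=True).item()
    for k,u,v in(("d",(289.7,179.9),(232.1,173.9)),("a",(290.1,197.7),(251.3,177.9)),("c",(262.9,198.7),(241.7,199.5)),("b",(261.9,180.9),(222.0,195.3))):
        for c,n,w in((t,"t",u),(s,"s",v)):
            g=atz(c,[w],.0405)[0]; p,fv=ringfit(c,k,g[:2]); print(k,n,g.round(4),p.round(4),round(fv,2))
    # triangulate ring d centre for height
    for k,u,v in(("d",(289.7,179.9),(232.1,173.9)),("a",(290.1,197.7),(251.3,177.9))):
        o1,d1=ray(t,[u]);o2,d2=ray(s,[v]);A=np.c_[d1[0],-d2[0]];ab=np.linalg.lstsq(A,o2-o1,rcond=None)[0];print(k,(o1+d1[0]*ab[0]).round(4),(o2+d2[0]*ab[1]).round(4))
E
python3 rings.py; python3 plan.py "0.38 0.28 0.2 60" "0.4112 0.3515 0.12 90" "0.4112 0.3515 0.067 90"
```

```text
d t [ 0.6149 -0.0675  0.0405] [ 0.6143 -0.0671  0.0297] -10.11
d s [ 0.6154 -0.0677  0.0405] [ 0.6152 -0.0678  0.0295] -15.11
a t [ 0.5493 -0.0673  0.0405] [ 0.5491 -0.0678  0.0174] -10.85
a s [ 0.5495 -0.0691  0.0405] [ 0.5495 -0.0676  0.0171] -15.76
c t [0.547  0.0311 0.0405] [0.547  0.0314 0.0255] -9.94
c s [0.5491 0.0309 0.0405] [0.5482 0.0317 0.0255] -18.11
b t [0.6125 0.0339 0.0405] [0.6123 0.0335 0.0219] -9.19
b s [0.6129 0.0329 0.0405] [0.613  0.0326 0.0217] -17.66
d [ 0.6148 -0.0675  0.0407] [ 0.6152 -0.0674  0.0408]
a [ 0.549  -0.0672  0.0425] [ 0.5489 -0.0672  0.0425]
now [0.3549 0.1655 0.2002] yaw 0.29 q1,q6 [0.13 1.7 ] tilt [-1.5e-03 -5.0e-04 -1.0e+00] t 5.5
0.38 0.28 0.2 60 -> [0.128, -0.572, 0.001] -0.695 rows>= 6 q6~ 1.16
0.4112 0.3515 0.12 90 -> [0.388, -0.044, 0.4] -0.349 rows>= 3 q6~ 0.71
0.4112 0.3515 0.067 90 -> [0.0, 0.0, 0.265] -0.0 rows>= 1 q6~ 0.71
```

```bash
python3 -m handwheel '[[[0.128,-0.572,0,-0.695],[0.128,-0.572,0,-0.695],[0.128,-0.572,0,-0.695],[0.128,-0.572,0,-0.695],[0.128,-0.572,0,-0.695],[0.128,-0.572,0,-0.695],[0.128,-0.572,0,-0.695]]]' 40
python3 -m handwheel '[[[0.388,-0.044,0.4,-0.349],[0.388,-0.044,0.4,-0.349],[0.388,-0.044,0.4,-0.349],[0.388,-0.044,0.4,-0.349],[0.388,-0.044,0.4,-0.349]]]'
python3 plan.py "0.4112 0.3515 0.068 90"
```

```text
time_s: 6.4
eef_pos: [0.3818, 0.2774, 0.2]
eef_rot: [0.0, 0.868, 0.497, -0.001]
wrist_force: [-0.1, -0.1, -0.2]
opening: 0.465
grasp_force: 0.0
time_s: 7.02
eef_pos: [0.4132, 0.3501, 0.1215]
eef_rot: [0.0, 0.71, 0.704, 0.0]
wrist_force: [0.0, 0.4, 0.7]
opening: 0.466
grasp_force: 0.0
now [0.4132 0.3501 0.1215] yaw 89.54 q1,q6 [0.48 0.49] tilt [ 7.e-04  2.e-04 -1.e+00] t 7.0
0.4112 0.3515 0.068 90 -> [0.007, -0.01, 0.267] -0.005 rows>= 1 q6~ 0.71
```

```bash
python3 -m handwheel '[[[0.007,-0.01,0.14,0],[0.007,-0.01,0.267,0],[0.007,-0.01,0.267,0]]]'
python3 -m handwheel '[[[0,0,0,0],[0,0,0,0],[0,0,0,0],[0,0,0,0]]]' 0
python3 -m handwheel '[[[0,0,0,-0.1],[0,0,0,-0.2],[0,0,0,-0.3],[0,0,0,-0.4],[0,0,0,-0.5],[0,0,0,-0.6],[0,0,0,-0.7],[0,0,0,-0.8],[0,0,0,-0.9],[0,0,0,-0.9]]]'
python3 - <<'E'
from bench import ctrl
o=ctrl.get_obs();print(o["torque"],o["q"][5])
E
```

```text
time_s: 7.4
eef_pos: [0.4096, 0.351, 0.0668]
eef_rot: [-0.0, 0.709, 0.705, -0.001]
wrist_force: [-0.2, -0.3, 0.2]
opening: 0.466
grasp_force: 0.0
time_s: 7.9
eef_pos: [0.4126, 0.3525, 0.0696]
eef_rot: [0.001, 0.708, 0.706, 0.002]
wrist_force: [4.7, -4.1, 5.9]
opening: 0.121
grasp_force: 63.4
time_s: 9.15
eef_pos: [0.4127, 0.3524, 0.0696]
eef_rot: [0.002, 0.111, 0.994, 0.001]
wrist_force: [3.8, -3.0, 6.1]
opening: 0.126
grasp_force: 63.4
[-0.61352139 -0.45151151  0.03587939] -0.8591300488756489
```

```bash
cat > tq.py <<'E'
from bench import ctrl
o=ctrl.get_obs();print("torque",o["torque"].round(3),"q6",round(o["q"][5],3))
E
python3 -m handwheel '[[[0,0,0,-0.1],[0,0,0,-0.2],[0,0,0,-0.3],[0,0,0,-0.36],[0,0,0,-0.36]]]'; python3 tq.py
python3 -m handwheel '[[[0,0,0,-0.04],[0,0,0,-0.04]]]'|tail -1; python3 tq.py
python3 -m handwheel '[[[0,0,0,-0.04],[0,0,0,-0.04]]]'|tail -1; python3 tq.py
python3 - <<'E'
from h import *
t=cam("top");s=cam("side")
cv2.imwrite("pics/n3.png",np.hstack([cv2.resize(cv2.cvtColor(c["color"],cv2.COLOR_RGB2BGR)[y:y+56,x:x+56],(400,400),interpolation=cv2.INTER_CUBIC) for c,x,y in((t,146,210),(s,226,280))]))
E
```

```text
time_s: 9.78
eef_pos: [0.4127, 0.3525, 0.0696]
eef_rot: [0.002, -0.158, 0.987, 0.0]
wrist_force: [4.0, -3.0, 5.0]
opening: 0.124
grasp_force: 63.4
torque [-0.659 -0.46   0.061] q6 -1.398
grasp_force: 63.4
torque [-0.663 -0.451  0.055] q6 -1.458
grasp_force: 68.3
torque [-0.546 -0.465 -1.266] q6 -1.516
```

View pics/n3.png

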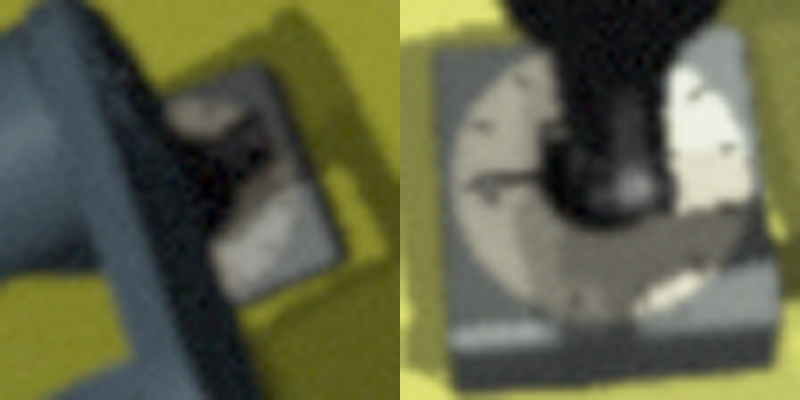

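```bash
python3 -m handwheel '[[[0,0,0,-0.02],[0,0,0,-0.02]]]'|tail -1; python3 tq.py
python3 -m handwheel '[[[0,0,0,0.02],[0,0,0,0.02],[0,0,0,0.02]]]' 40 |tail -2
python3 -m handwheel '[[[0,0,-0.25,0],[0,0,-0.5,0],[0,0,-0.5,0]]]'
python3 - <<'E'
from h import *
t=np.load("t1.npy",allow_pickle=True).item();s=np.load("s1.npy",allow_pickle=True).item()
for c in(t,s):
    C=cloud(c); m=(abs(C[...,0]-.66)<.06)&(abs(C[...,1]-.29)<.06)&(C[...,2]>.03)
    print(np.percentile(C[m],[3,50,97],axis=0).round(3).tolist())
E
python3 plan.py "0.5 0.33 0.17 190" "0.5927 0.307 0.12 180" "0.5927 0.307 0.013 180"
```

```text
grasp_force: 78.4
torque [-0.602 -0.553 -1.685] q6 -1.545
opening: 0.472
grasp_force: 0.0
time_s: 11.38
eef_pos: [0.4131, 0.3538, 0.1723]
eef_rot: [0.004, -0.217, 0.976, 0.001]
wrist_force: [0.3, -0.7, -0.5]
opening: 0.466
grasp_force: 0.0
[[0.69, 0.259, 0.035], [0.702, 0.274, 0.075], [0.717, 0.295, 0.113]]
[[0.69, 0.269, 0.033], [0.702, 0.289, 0.073], [0.717, 0.301, 0.112]]
now [0.4131 0.3538 0.1723] yaw -154.97 q1,q6 [ 0.49 -1.52] tilt [ 0.0076  0.0042 -1.    ] t 11.4
0.5 0.33 0.17 190 -> [-0.343, -0.292, 0.011] -4.014 rows>= 33 q6~ -1.16
0.5927 0.307 0.12 180 -> [-0.436, -0.194, 0.25] 0.116 rows>= 2 q6~ -1.09
0.5927 0.307 0.013 180 -> [0.0, 0.0, 0.535] -0.0 rows>= 2 q6~ -1.09
```

```bash
cat > mv.py <<'E'
import sys
from m import *
G=dict(a=(.5927,.307),c=(.480,-.364),d=(.388,-.327))
t=cam("top");s=cam("side")
for k in sys.argv[1:]:
    print(k,[(np.round(p,4).tolist(),round(v,1)) for c in(t,s) for p,v in [fit(c,*G[k],R[k])]])
E
python3 mv.py a c d
python3 plan.py "0.5 0.33 0.17 -170" "0.5927 0.307 0.12 -180" "0.5927 0.307 0.013 -180"
```

```text
a [([0.5925, 0.3083], np.float64(3.7)), ([0.5934, 0.305], np.float64(9.1))]
c [([0.48, -0.3629], np.float64(7.6)), ([0.48, -0.364], np.float64(nan))]
d [([0.3878, -0.3258], np.float64(8.6)), ([0.388, -0.327], np.float64(nan))]
now [0.4105 0.3523 0.1678] yaw -154.98 q1,q6 [ 0.49 -1.52] tilt [ 6.e-04  4.e-04 -1.e+00] t 11.5
0.5 0.33 0.17 -170 -> [-0.358, -0.29, -0.011] 0.175 rows>= 2 q6~ 5.12
0.5927 0.307 0.12 -180 -> [-0.436, -0.194, 0.25] 0.116 rows>= 2 q6~ 5.19
0.5927 0.307 0.013 -180 -> [-0.0, 0.0, 0.535] -0.0 rows>= 2 q6~ 5.19m.py:14: RuntimeWarning: invalid value encountered in divide
  bg=np.median(np.r_[f[0],f[-1],f[:,0],f[:,-1]]); return np.clip(1-f/bg,0,1)
```

```bash
python3 -m handwheel '[[[-0.358,-0.29,-0.011,0.175],[-0.358,-0.29,-0.011,0.175],[-0.358,-0.29,-0.011,0.175],[-0.358,-0.29,-0.011,0.175]]]' 50 |tail -3
python3 -m handwheel '[[[-0.436,-0.194,0.25,0.116],[-0.436,-0.194,0.25,0.116],[-0.436,-0.194,0.25,0.116],[-0.436,-0.194,0.25,0.116]]]'
python3 plan.py "0.5927 0.307 0.013 180"
```

```text
wrist_force: [0.8, -0.0, -0.2]
opening: 0.583
grasp_force: 0.0
time_s: 12.48
eef_pos: [0.591, 0.3073, 0.1195]
eef_rot: [-0.001, -0.0, 1.0, -0.0]
wrist_force: [0.7, 0.0, 0.6]
opening: 0.587
grasp_force: 0.0
now [0.591  0.3073 0.1195] yaw -179.94 q1,q6 [ 0.3  -1.27] tilt [-1.8e-03 -1.0e-04 -1.0e+00] t 12.5
0.5927 0.307 0.013 180 -> [-0.009, -0.002, 0.533] -4.188 rows>= 34 q6~ -1.09
```

```bash
python3 -m handwheel '[[[-0.009,0,0.26,0],[-0.009,0,0.525,0],[-0.009,0,0.525,0],[-0.009,0,0.525,0]]]'|head -2
python3 -m handwheel '[[[0,0,0,0],[0,0,0,0],[0,0,0,0],[0,0,0,0]]]' 0
python3 -m handwheel '[[[0,0,-0.25,0],[0,0,-0.5,0],[0,0,-0.6,0],[0,0,-0.6,0]]]'
python3 plan.py "0.56 0.13 0.135 180" "0.5493 -0.0677 0.135 180" "0.5493 -0.0677 0.055 180"
```

```text
time_s: 12.98
eef_pos: [0.5951, 0.3078, 0.0176]
time_s: 13.48
eef_pos: [0.5966, 0.3076, 0.0188]
eef_rot: [0.003, 0.0, 1.0, 0.001]
wrist_force: [-1.5, 0.8, 8.1]
opening: 0.297
grasp_force: 58.5
time_s: 13.98
eef_pos: [0.5958, 0.3071, 0.1376]
eef_rot: [0.002, 0.0, 1.0, 0.001]
wrist_force: [0.1, 0.6, 0.0]
opening: 0.296
grasp_force: 59.0
now [0.5958 0.3071 0.1376] yaw 179.98 q1,q6 [ 0.3  -1.27] tilt [ 0.0047  0.0015 -1.    ] t 14.0
0.56 0.13 0.135 180 -> [0.179, -0.886, 0.013] -0.0 rows>= 3 q6~ -1.34
0.5493 -0.0677 0.135 180 -> [0.054, -0.988, -0.0] -0.0 rows>= 4 q6~ -1.69
0.5493 -0.0677 0.055 180 -> [0.0, 0.0, 0.4] -0.0 rows>= 2 q6~ -1.69
```

```bash
python3 -m handwheel '[[[0,0,0,0],[0,0,0,0],[0,0,0,0]]]'|head -2
python3 - <<'E'
from bench import ctrl
for i in range(3):
    c=ctrl.camera("top");o=ctrl.get_obs();print(o["eef_pos"].round(4),o["time_s"])
E
python3 -m handwheel '[[[0,0,0,0]]]'|head -2
python3 -m handwheel '[[[0,0,0,0]]]'|head -2
```

```text
time_s: 14.35
eef_pos: [0.5936, 0.3064, 0.1332]
[0.5939 0.3065 0.1336] 14.4
[0.594  0.3065 0.1339] 14.45
[0.5942 0.3066 0.1342] 14.5
time_s: 14.62
eef_pos: [0.5944, 0.3067, 0.1347]
time_s: 14.75
eef_pos: [0.5944, 0.3067, 0.1349]
```

```bash
python3 -m handwheel '[[[0.122,-0.934,-0.025,0],[0.122,-0.934,-0.025,0],[0.122,-0.934,-0.025,0],[0.122,-0.934,-0.025,0]]]' |head -2
python3 -m handwheel '[[[0.095,-0.939,0,0],[0.095,-0.939,0,0],[0.095,-0.939,0,0],[0.095,-0.939,0,0],[0.095,-0.939,0,0],[0.095,-0.939,0,0],[0.095,-0.939,0,0],[0.095,-0.939,0,0]]]' |head -2
python3 plan.py "0.551 -0.0677 0.0565 180"
```

```text
time_s: 15.25
eef_pos: [0.5699, 0.1159, 0.1403]
time_s: 16.25
eef_pos: [0.551, -0.0669, 0.1399]
now [ 0.551  -0.0669  0.1399] yaw -179.93 q1,q6 [-0.33 -1.91] tilt [-1.e-04  1.e-04 -1.e+00] t 16.2
0.551 -0.0677 0.0565 180 -> [-0.0, -0.004, 0.417] -4.188 rows>= 34 q6~ -1.69
```

```bash
python3 -m handwheel '[[[0,0,0.15,0],[0,-0.004,0.3,0],[0,-0.004,0.38,0],[0,-0.004,0.417,0],[0,-0.004,0.417,0],[0,-0.004,0.417,0],[0,-0.004,0.417,0],[0,-0.004,0.417,0]]]' |head -4
python3 -m handwheel '[[[0,0,0,0],[0,0,0,0],[0,0,0,0]]]' 50|head -2
python3 -m handwheel '[[[0,0,-0.3,0],[0,0,-0.6,0],[0,0,-0.9,0],[-0.1,-0.9,-0.9,0],[-0.1,-0.9,-0.9,0],[-0.1,-0.9,-0.9,0],[-0.1,-0.9,-0.9,0],[-0.1,-0.9,-0.9,0]]]'|head -2
cat > pl.py <<'E'
import sys
from rings import *
from scipy.ndimage import center_of_mass
t=cam("top");s=cam("side");np.save("t1.npy",t,allow_pickle=True);np.save("s1.npy",s,allow_pickle=True)
D=np.array([float(v) for v in sys.argv[1:3]])
RC=dict(a=(.5493,-.0677),c=(.5476,.0316),d=(.6148,-.0675))
# spindle (brass) fit: dark disc + spindle seen; report centre of dark disc from ray at z=.0645
for k in sys.argv[3:]:
    for c,n in((t,"t"),(s,"s")):
        g=np.array(RC[k])+D; p,v=ringfit(c,k,g); 
        u=proj(c,[[*g,.0645]])[0]; x0,y0=(u-11).astype(int); I=c["color"][y0:y0+22,x0:x0+22].astype(float).mean(2)
        w=np.clip(90-I,0,None); yy,xx=np.mgrid[y0:y0+22,x0:x0+22]; w=w*(np.hypot(xx-u[0],yy-u[1])<6)
        q=atz(c,[((w*xx).sum()/w.sum(),(w*yy).sum()/w.sum())],.0655)[0]
        print(k,n,"ring",p.round(4),round(v,1),"disc",q.round(4))
cv2.imwrite("pics/%d.png"%(t["color"].sum()%100000) if 0 else "pics/pl.png",np.hstack([cv2.resize(cv2.cvtColor(c["color"],cv2.COLOR_RGB2BGR)[y:y+75,x:x+50],(400,600),interpolation=cv2.INTER_CUBIC) for c,x,y in((t,252,150),(s,220,155))]))
E
python3 pl.py 0 0 a d c
```

```text
time_s: 17.25
eef_pos: [0.5533, -0.0695, 0.0588]
eef_rot: [0.003, 0.0, 1.0, -0.001]
wrist_force: [1.5, -0.8, 5.9]
time_s: 17.62
eef_pos: [0.5506, -0.0686, 0.0562]
time_s: 18.62
eef_pos: [0.5704, -0.2482, 0.2359]
a t ring [ 0.5518 -0.0707 -0.    ] -58.0 disc [ 0.5471 -0.0687  0.0655]
a s ring [ 0.541  -0.0714 -0.    ] -87.4 disc [ 0.5441 -0.0537  0.0655]
d t ring [ 0.6177 -0.0683  0.0296] -11.3 disc [nan nan nan]
d s ring [ 0.6188 -0.0682  0.0295] -15.6 disc [nan nan nan]
c t ring [0.5511 0.0309 0.0255] -11.1 disc [nan nan nan]
c s ring [0.5517 0.0305 0.0254] -16.2 disc [nan nan nan]pl.py:13: RuntimeWarning: invalid value encountered in scalar divide
  q=atz(c,[((w*xx).sum()/w.sum(),(w*yy).sum()/w.sum())],.0655)[0]
```

View pics/pl.png

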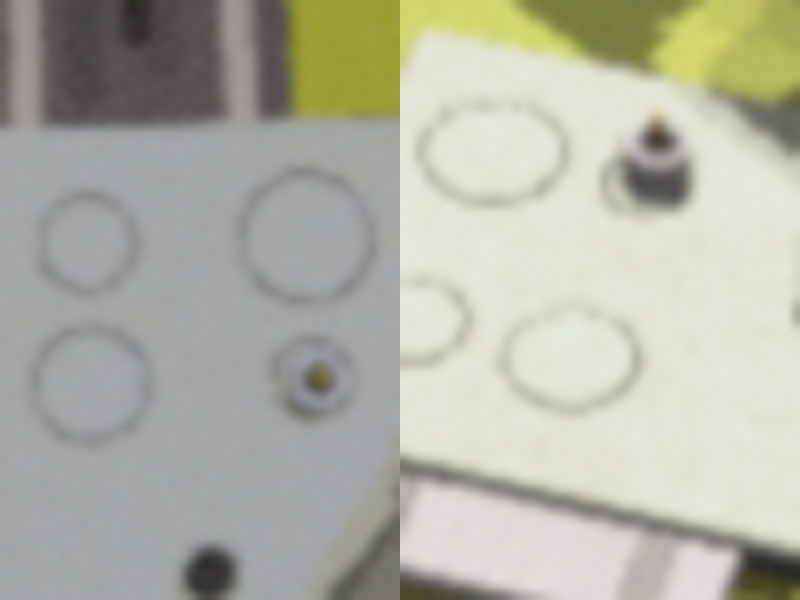

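```bash
cat > sp.py <<'E'
from rings import *
def spindle(c,x,y,z0,rad=5,it=3):
    """brass spindle centroid -> axis xy (fixed point between model and image), z0=underside height"""
    im=c["color"].astype(float); w0=np.clip(im[...,0]-im[...,2]-18,0,None)
    yy,xx=np.mgrid[:384,:512]; p=np.array([x,y])
    for _ in range(it):
        u=proj(c,[[*p,z0+.031]])[0]; w=w0*(np.hypot(xx-u[0],yy-u[1])<rad)
        if w.sum()<30: return p*np.nan,w.sum()
        p=atz(c,[((w*xx).sum()/w.sum(),(w*yy).sum()/w.sum())],z0+.031)[0][:2]
    return p,w.sum()
E
python3 - <<'E'
from sp import *
t=np.load("t1.npy",allow_pickle=True).item();s=np.load("s1.npy",allow_pickle=True).item()
t0=np.load("t0.npy",allow_pickle=True).item();s0=np.load("s0.npy",allow_pickle=True).item()
for c in(t,s):
    for k,z,g in(("a",.0405,(.5475,-.0695)),): print(k,[(a.round(4),round(b)) for a,b in [spindle(c,*g,z,4)]])
for c in (t0,s0):
  u=proj(c,[[.48,-.3635,.031]])[0].astype(int);print((c["color"][u[1]-3:u[1]+4,u[0]-3:u[0]+4,0].astype(int)-c["color"][u[1]-3:u[1]+4,u[0]-3:u[0]+4,2]))
c=s;u=proj(c,[[.549,-.069,.0715]])[0].astype(int);print(c["color"][u[1]-4:u[1]+5,u[0]-4:u[0]+5,0].astype(int)-c["color"][u[1]-4:u[1]+5,u[0]-4:u[0]+5,2],u)
E
```

```text
a [(array([ 0.5486, -0.0702]), 106)]
a [(array([ 0.5505, -0.0745]), 107)]
[[-5 -6 -5 -4 -2  7 30]
 [-8 -7 -5 -4 -6 -4  6]
 [-9 -4 -2 -1 -4 -8 -4]
 [-5  6 20 38 12 -3 -6]
 [ 0 10 51 68 43  0 -6]
 [-1  6 28 52 25 -2 -8]
 [-4  1  6 20  2 -5 -8]]
[[92 89 90 89 90 90 93]
 [86 76 74 78 81 76 81]
 [58 48 42 50 57 47 52]
 [23 17 16 31 43 24 21]
 [10  7  4 21 31 12  6]
 [ 9  7  5  9 20  8  5]
 [ 7  6  3  4  3  4  5]]
[[11 12 10 11 12 13 16 20 24]
 [14 13 13 13 12 12 12 14 15]
 [11 14 13 13 21 22 13 10 11]
 [11 11 11 19 35 36 22 12 11]
 [ 9  8 11 16 34 37 18 12 13]
 [13 10 11 10 25 31 12  9 13]
 [15 11  9  6 15 23 10  6 11]
 [14  8  7  7  5  7  4  7  8]
 [12  9  5  5  7  7  5  6  8]] [251 170]
```

```bash
cat >> sp.py <<'E'
def pix(c,x,y,z,rad=4):
    im=c["color"].astype(float); w0=np.clip(im[...,0]-im[...,2]-18,0,None); yy,xx=np.mgrid[:384,:512]; u=proj(c,[[x,y,z]])[0]
    for _ in range(4):
        w=w0*(np.hypot(xx-u[0],yy-u[1])<rad); u=np.array([(w*xx).sum(),(w*yy).sum()])/w.sum()
    return u
def tri(t,s,u,v):
    o1,d1=ray(t,[u]);o2,d2=ray(s,[v]);ab=np.linalg.lstsq(np.c_[d1[0],-d2[0]],o2-o1,rcond=None)[0]
    a,b=o1+d1[0]*ab[0],o2+d2[0]*ab[1]; return (a+b)/2,np.linalg.norm(a-b)
E
python3 - <<'E'
from sp import *
t=np.load("t1.npy",allow_pickle=True).item();s=np.load("s1.npy",allow_pickle=True).item()
u,v=pix(t,.5485,-.07,.0715),pix(s,.5505,-.072,.0735); print(u,v,tri(t,s,u,v), [atz(t,[u],z)[0].round(4) for z in(.0715,.0745)],[atz(s,[v],z)[0].round(4) for z in(.0715,.0745)])
E
python3 mv.py c d
```

```text
[291.55660377 196.59433962] [251.61682243 169.77570093] (array([ 0.54848647, -0.06978097,  0.07611318]), np.float64(0.0010699160832099144)) [array([ 0.5486, -0.0702,  0.0715]), array([ 0.5482, -0.07  ,  0.0745])] [array([ 0.5505, -0.0745,  0.0715]), array([ 0.5495, -0.0714,  0.0745])]
c [([0.48, -0.364], np.float64(nan)), ([0.4804, -0.3654], np.float64(33.1))]
d [([0.388, -0.327], np.float64(nan)), ([0.3877, -0.3288], np.float64(6.6))]m.py:14: RuntimeWarning: divide by zero encountered in divide
  bg=np.median(np.r_[f[0],f[-1],f[:,0],f[:,-1]]); return np.clip(1-f/bg,0,1)
m.py:14: RuntimeWarning: invalid value encountered in divide
  bg=np.median(np.r_[f[0],f[-1],f[:,0],f[:,-1]]); return np.clip(1-f/bg,0,1)
```

```bash
python3 plan.py "0.5502 -0.0698 0.15 -180" "0.5502 -0.0698 0.0565 -180"
```

```text
now [ 0.571  -0.2472  0.2366] yaw -179.91 q1,q6 [-0.6  -2.17] tilt [-0.e+00  2.e-04 -1.e+00] t 18.8
0.5502 -0.0698 0.15 -180 -> [0.102, 0.887, 0.433] 0.001 rows>= 4 q6~ 4.59
0.5502 -0.0698 0.0565 -180 -> [-0.0, 0.0, 0.467] -0.0 rows>= 2 q6~ 4.59
```

```bash
python3 -m handwheel '[[[0.102,0.887,0.2,0],[0.102,0.887,0.433,0],[0.102,0.887,0.433,0],[0.102,0.887,0.433,0],[0.102,0.887,0.433,0],[0.102,0.887,0.433,0],[0.102,0.887,0.433,0]]]' 50|head -2
python3 -m handwheel '[[[0,0,0.2,0],[0,0,0.35,0],[0,0,0.46,0],[0,0,0.46,0],[0,0,0.46,0],[0,0,0.46,0],[0,0,0.46,0]]]'|head -2
python3 -m handwheel '[[[0,0,0,0],[0,0,0,0],[0,0,0,0],[0,0,0,0],[0,0,0,0]]]' 0|grep -v rot
python3 -m handwheel '[[[0,0,-0.02,0],[0,0,-0.04,0],[-0.01,0.003,-0.04,0],[-0.022,0.006,-0.04,0],[-0.022,0.006,-0.04,0],[-0.022,0.006,-0.04,0],[-0.022,0.006,-0.04,0],[-0.022,0.006,-0.04,0],[-0.022,0.006,-0.04,0],[-0.022,0.006,-0.04,0]]]'|grep -v rot
python3 -m handwheel '[[[0,0,0.01,0],[0,0,0.018,0],[0,0,0.026,0],[0,0,0.032,0],[0,0,0.037,0],[0,0,0.037,0],[0,0,0.037,0],[0,0,0.037,0]]]'|grep -v rot
python3 -m handwheel '[[[0,0,0,0],[0,0,0,0],[0,0,0,0],[0,0,0,0]]]' 45|grep -v rot
python3 -m handwheel '[[[0,0,-0.1,0],[0,0,-0.3,0],[0,0,-0.9,0],[-0.1,-0.9,-0.9,0],[-0.1,-0.9,-0.9,0],[-0.1,-0.9,-0.9,0],[-0.1,-0.9,-0.9,0],[-0.1,-0.9,-0.9,0]]]'|head -2
cat > chk.py <<'E'
import sys
from sp import *
# chk.py k ... : rings + spindles on the plate; args: D offset guess then keys on plate
RC=dict(a=(.5493,-.0677),b=(.6127,.033),c=(.5476,.0316),d=(.6148,-.0675))
D=np.array([float(v) for v in sys.argv[1:3]]); t=cam("top");s=cam("side");np.save("t1.npy",t,allow_pickle=True);np.save("s1.npy",s,allow_pickle=True)
on=sys.argv[3:]; off=[]
for k in RC:
    if k in on: continue
    P=[ringfit(c,k,np.array(RC[k])+D) for c in(t,s)]; off+=[p[0][:2]-RC[k] for p in P if abs(p[0][2]-RI[k])<.0012]
    print(k,[(p.round(4).tolist(),round(v,1)) for p,v in P])
D=np.median(off,0); print("plate offset",D.round(4))
for k in on:
    g=np.array(RC[k])+D; u,v=pix(t,*g,.0755),pix(s,*g,.0755,5); p,e=tri(t,s,u,v); print(k,"spindle",p.round(4),round(e,4),"err",(p[:2]-g).round(4),"side@.0755",(atz(s,[v],.0755)[0][:2]-g).round(4))
E
python3 chk.py .0036 -.0009 a
```

```text
time_s: 19.7
eef_pos: [0.5514, -0.0728, 0.1511]
time_s: 20.58
eef_pos: [0.5512, -0.0716, 0.0589]
time_s: 21.2
eef_pos: [0.551, -0.0714, 0.0586]
wrist_force: [-1.9, 0.4, 6.1]
opening: 0.3
grasp_force: 58.8
time_s: 22.45
eef_pos: [0.5549, -0.0701, 0.0659]
wrist_force: [0.2, -0.6, 0.0]
opening: 0.295
grasp_force: 58.9
time_s: 23.45
eef_pos: [0.555, -0.0701, 0.0586]
wrist_force: [-0.9, 0.5, 2.2]
opening: 0.3
grasp_force: 59.1
time_s: 23.95
eef_pos: [0.5549, -0.0701, 0.0584]
wrist_force: [0.0, -0.2, 0.5]
opening: 0.525
grasp_force: 0.0
time_s: 24.95
eef_pos: [0.5744, -0.25, 0.2379]
b [([0.6167, 0.0316, 0.0214], np.float64(-10.8)), ([0.6168, 0.0315, 0.0218], np.float64(-17.4))]
c [([0.5514, 0.0308, 0.0254], np.float64(-11.1)), ([0.5523, 0.0301, 0.0257], np.float64(-17.2))]
d [([0.6181, -0.0682, 0.0296], np.float64(-10.6)), ([0.6189, -0.068, 0.0296], np.float64(-15.8))]
plate offset [ 0.004  -0.0011]
a spindle [ 0.5502 -0.0698  0.0841] 0.0012 err [-0.0031 -0.0011] side@.0755 [-0.001 -0.01 ]
```

Run:
```python
from sp import *
t=np.load("t1.npy",allow_pickle=True).item();s=np.load("s1.npy",allow_pickle=True).item()
for c,n in((t,"t"),(s,"s")):
    x,y=proj(c,[[.552,-.069,.0755]])[0].round().astype(int);I=c["color"].astype(int);print(n,x,y);print((I[...,0]-I[...,2])[y-4:y+5,x-4:x+5])
for r in(2.5,3,4):
    u,v=pix(t,.552,-.069,.0755,r),pix(s,.552,-.069,.0755,r);print(u,v,tri(t,s,u,v),atz(t,[u],.0755)[0])
```

```text
t 291 195
[[ 0 -2 -2 -5 -4 -4 -5 -4 -1]
 [ 0 -3 -4 -4 -5 -5 -3 -3  1]
 [ 0 -1 -3 -4 -6 -6 -3 -2 -3]
 [-1 -3 -6 -7  3  9  0 -5 -6]
 [-1 -4 -5  1 36 58 21 -3 -7]
 [ 4 -1 -7  2 39 48 16 -6 -6]
 [ 9  0 -6 -6  6  8 -2 -5 -6]
 [ 9  4 -4 -4 -6 -6 -7 -6 -1]
 [ 8  9  3 -4 -5 -5 -5 -3  0]]
s 251 170
[[12 13 12 14 10 13 15 18 24]
 [12 15 12 15 14 12 11 12 15]
 [12 14 15 24 27 16 11 12 11]
 [13 13 18 37 43 24 12 11 11]
 [10 10 14 31 40 21 14 12 12]
 [11  7  7 23 31 12  8 12 13]
 [10  6  5 12 14  7  7 10 15]
 [ 8  5  5  5  7  4  6  8 14]
 [ 6  4  5  2  3  5  4  8 14]]
[291.67857143 195.45535714] [250.71900826 169.48760331] (array([ 0.55213385, -0.07039966,  0.0758923 ]), np.float64(0.0001853784775471427)) [ 0.5521013  -0.07044565  0.0755    ]
[291.67857143 195.45535714] [250.71900826 169.48760331] (array([ 0.55213385, -0.07039966,  0.0758923 ]), np.float64(0.0001853784775471427)) [ 0.5521013  -0.07044565  0.0755    ]
[291.67857143 195.45535714] [250.71900826 169.48760331] (array([ 0.55213385, -0.07039966,  0.0758923 ]), np.float64(0.0001853784775471427)) [ 0.5521013  -0.07044565  0.0755    ]
```

```bash
sed -i 's/,5); p,e=tri/,3); p,e=tri/; s/\.0755),pix/.0755,3),pix/' chk.py
python3 -m handwheel '[[[0,0,0,0],[0,0,0,0]]]' 60|head -2; python3 plan.py "0.482 -0.364 0.13 -180" "0.482 -0.364 0.015 -180"
```

```text
time_s: 25.3
eef_pos: [0.5749, -0.2491, 0.2383]
now [ 0.5749 -0.2491  0.2383] yaw -179.94 q1,q6 [-0.6  -2.17] tilt [-4.e-04  3.e-04 -1.e+00] t 25.3
0.482 -0.364 0.13 -180 -> [0.465, -0.574, 0.542] 0.001 rows>= 3 q6~ 4.07
0.482 -0.364 0.015 -180 -> [-0.0, 0.0, 0.575] -0.0 rows>= 2 q6~ 4.07
```

```bash
python3 -m handwheel '[[[0.475,-0.574,0.542,0],[0.475,-0.574,0.542,0],[0.475,-0.574,0.542,0],[0.475,-0.574,0.542,0],[0.475,-0.574,0.542,0],[0.475,-0.574,0.542,0],[0.475,-0.574,0.542,0],[0.475,-0.574,0.542,0]]]'|head -2
python3 -m handwheel '[[[0,0,0.2,0],[0,0,0.4,0],[0,0,0.575,0],[0,0,0.575,0],[0,0,0.575,0],[0,0,0.575,0],[0,0,0.575,0]]]'|head -2
python3 -m handwheel '[[[0,0,0,0],[0,0,0,0],[0,0,0,0],[0,0,0,0],[0,0,0,0]]]' 0|grep -v rot
python3 -m handwheel '[[[0,0,-0.2,0],[0,0,-0.4,0],[0,0,-0.6,0],[0,0,-0.6,0],[0,0,-0.6,0],[0,0,-0.6,0],[0,0,-0.6,0],[0,0,-0.6,0]]]'|grep -v rot
python3 plan.py "0.50 -0.18 0.135 -180" "0.5516 0.0 0.135 -180" "0.5516 0.0305 0.135 -180"
```

```text
time_s: 26.3
eef_pos: [0.4805, -0.3645, 0.1307]
time_s: 27.18
eef_pos: [0.4805, -0.3657, 0.0167]
time_s: 27.8
eef_pos: [0.4804, -0.3654, 0.0164]
wrist_force: [-1.2, 1.0, 7.0]
opening: 0.485
grasp_force: 60.4
time_s: 28.8
eef_pos: [0.4795, -0.3646, 0.1343]
wrist_force: [0.4, 0.3, -0.6]
opening: 0.485
grasp_force: 60.8
now [ 0.4795 -0.3646  0.1343] yaw 179.98 q1,q6 [-0.85 -2.42] tilt [-8.e-04  1.e-03 -1.e+00] t 28.8
0.50 -0.18 0.135 -180 -> [-0.102, 0.923, -0.004] 4.189 rows>= 34 q6~ 4.37
0.5516 0.0 0.135 -180 -> [-0.258, 0.9, -0.0] -0.0 rows>= 3 q6~ 4.71
0.5516 0.0305 0.135 -180 -> [-0.0, 0.152, -0.0] -0.0 rows>= 1 q6~ 4.77
```

```bash
python3 -m handwheel '[[[-0.102,0.923,0,0],[-0.102,0.923,0,0],[-0.102,0.923,0,0],[-0.102,0.923,0,0]]]' |head -2
python3 -m handwheel '[[[-0.262,0.9,0,0],[-0.262,0.9,0,0],[-0.262,0.9,0,0],[-0.262,1,0,0],[-0.262,1,0,0],[-0.262,1,0,0],[-0.262,1,0,0],[-0.262,1,0,0],[-0.262,1,0,0]]]' |head -2
python3 plan.py "0.5525 0.0305 0.064 -180"
```

```text
time_s: 29.3
eef_pos: [0.5001, -0.1761, 0.1347]
time_s: 30.42
eef_pos: [0.5527, 0.019, 0.1351]
now [0.5527 0.019  0.1351] yaw 179.93 q1,q6 [-0.18 -1.75] tilt [ 1.e-04 -1.e-04 -1.e+00] t 30.4
0.5525 0.0305 0.064 -180 -> [0.001, 0.057, 0.356] 4.188 rows>= 34 q6~ 4.77
```

```bash
python3 -m handwheel '[[[0,0.057,0.1,0],[0,0.057,0.25,0],[0,0.057,0.356,0],[0,0.057,0.356,0],[0,0.057,0.356,0],[0,0.057,0.356,0],[0,0.057,0.356,0],[0,0.057,0.356,0]]]' |head -2
python3 -m handwheel '[[[0,0,0,0],[0,0,0,0],[0,0,0,0],[0,0,0,0]]]'|head -2
```

```text
time_s: 31.42
eef_pos: [0.553, 0.031, 0.0644]
time_s: 31.92
eef_pos: [0.5527, 0.0311, 0.0638]
```

```bash
python3 -m handwheel '[[[0,-0.003,0.01,0],[0,-0.003,0.018,0],[0,-0.003,0.024,0],[0,-0.003,0.03,0],[0,-0.003,0.034,0],[0,-0.003,0.034,0],[0,-0.003,0.034,0],[0,-0.003,0.034,0]]]' |grep -v rot
python3 -m handwheel '[[[0,0,0,0],[0,0,0,0],[0,0,0,0],[0,0,0,0]]]' 60|grep -v rot
python3 -m handwheel '[[[0,0,-0.1,0],[0,0,-0.3,0],[0,0,-0.6,0],[0,0,-0.8,0],[0.3,-0.9,-0.8,0],[0.3,-0.9,-0.8,0],[0.3,-0.9,-0.8,0],[0.3,-0.9,-0.8,0],[0.3,-0.9,-0.8,0]]]'|head -2
python3 -m handwheel '[[[0.1,-0.7,0,0],[0.1,-0.7,0,0],[0.1,-0.7,0,0],[0.1,-0.7,0,0]]]'|head -2
python3 chk.py .004 -.0011 a c; python3 mv.py d
```

```text
time_s: 32.92
eef_pos: [0.5527, 0.0305, 0.0571]
wrist_force: [0.2, 0.0, -0.9]
opening: 0.488
grasp_force: 61.1
time_s: 33.42
eef_pos: [0.5527, 0.0305, 0.0571]
wrist_force: [-1.1, 0.4, 1.2]
opening: 0.707
grasp_force: 0.0
time_s: 34.55
eef_pos: [0.4926, -0.1495, 0.2171]
time_s: 35.05
eef_pos: [0.4731, -0.2887, 0.2167]
b [([0.6167, 0.0316, 0.0214], np.float64(-10.6)), ([0.6169, 0.0314, 0.0217], np.float64(-16.6))]
d [([0.6181, -0.0683, 0.0296], np.float64(-10.5)), ([0.6191, -0.0683, 0.0297], np.float64(-15.5))]
plate offset [ 0.0041 -0.0011]
a spindle [ 0.5521 -0.0706  0.0759] 0.0004 err [-0.0013 -0.0019] side@.0755 [-0.0009 -0.0023]
c spindle [0.5519 0.0297 0.0742] 0.0004 err [ 0.0002 -0.0008] side@.0755 [-0.      0.0003]
d [([0.388, -0.327], np.float64(nan)), ([0.3882, -0.3285], np.float64(6.7))]m.py:14: RuntimeWarning: divide by zero encountered in divide
  bg=np.median(np.r_[f[0],f[-1],f[:,0],f[:,-1]]); return np.clip(1-f/bg,0,1)
m.py:14: RuntimeWarning: invalid value encountered in divide
  bg=np.median(np.r_[f[0],f[-1],f[:,0],f[:,-1]]); return np.clip(1-f/bg,0,1)
```

```bash
python3 -m handwheel '[[[0,0,0,0],[0,0,0,0],[0,0,0,0]]]' 70|head -2; python3 plan.py "0.388 -0.3272 0.13 -180" "0.388 -0.3272 0.0155 -180"
```

```text
time_s: 35.62
eef_pos: [0.4727, -0.2893, 0.2171]
now [ 0.4727 -0.2893  0.2171] yaw 180.0 q1,q6 [-0.76 -2.33] tilt [ 0. -0. -1.] t 35.6
0.388 -0.3272 0.13 -180 -> [0.423, -0.19, 0.436] 4.189 rows>= 34 q6~ 4.01
0.388 -0.3272 0.0155 -180 -> [-0.0, 0.0, 0.572] -0.0 rows>= 2 q6~ 4.01
```

```bash
python3 -m handwheel '[[[0.423,-0.19,0.436,0],[0.423,-0.19,0.436,0],[0.423,-0.19,0.436,0],[0.423,-0.19,0.436,0],[0.423,-0.19,0.436,0],[0.423,-0.19,0.436,0],[0.423,-0.19,0.436,0]]]'|head -2
python3 -m handwheel '[[[0,0,0.2,0],[0,0,0.4,0],[0,0,0.572,0],[0,0,0.572,0],[0,0,0.572,0],[0,0,0.572,0],[0,0,0.572,0]]]'|head -2
python3 -m handwheel '[[[0,0,0,0],[0,0,0,0],[0,0,0,0],[0,0,0,0],[0,0,0,0]]]' 0|grep -v rot
python3 -m handwheel '[[[0,0,-0.2,0],[0,0,-0.4,0],[0,0,-0.6,0],[0,0,-0.6,0],[0,0,-0.6,0],[0,0,-0.6,0],[0,0,-0.6,0],[0,0,-0.6,0]]]'|grep -v rot
python3 plan.py "0.50 -0.20 0.14 -180" "0.6193 -0.0686 0.14 -180"
```

```text
time_s: 36.5
eef_pos: [0.3887, -0.3275, 0.1305]
time_s: 37.38
eef_pos: [0.3887, -0.3283, 0.0168]
time_s: 38.0
eef_pos: [0.3884, -0.3279, 0.0166]
wrist_force: [-1.4, 2.2, 8.3]
opening: 0.579
grasp_force: 60.9
time_s: 39.0
eef_pos: [0.3877, -0.3272, 0.1348]
wrist_force: [-0.3, -0.0, -1.2]
opening: 0.581
grasp_force: 62.6
now [ 0.3877 -0.3272  0.1348] yaw 179.98 q1,q6 [-0.94 -2.51] tilt [-8.0e-04  1.1e-03 -1.0e+00] t 39.0
0.50 -0.20 0.14 -180 -> [-0.561, 0.636, -0.026] 4.189 rows>= 34 q6~ 4.33
0.6193 -0.0686 0.14 -180 -> [-0.596, 0.657, -0.0] -0.0 rows>= 3 q6~ 4.6
```

```bash
python3 -m handwheel '[[[-0.561,0.636,-0.026,0],[-0.561,0.636,-0.026,0],[-0.561,0.636,-0.026,0],[-0.561,0.636,-0.026,0]]]' |head -2
python3 -m handwheel '[[[-0.597,0.66,0,0],[-0.597,0.66,0,0],[-0.597,0.66,0,0],[-0.597,0.66,0,0],[-0.597,0.66,0,0],[-0.597,0.66,0,0],[-0.597,0.66,0,0],[-0.597,0.66,0,0]]]' |head -2
python3 plan.py "0.6195 -0.068 0.064 -180"
```

```text
time_s: 39.5
eef_pos: [0.5017, -0.1979, 0.1406]
time_s: 40.5
eef_pos: [0.6194, -0.0691, 0.1408]
now [ 0.6194 -0.0691  0.1408] yaw 179.91 q1,q6 [-0.3  -1.87] tilt [ 1.e-04 -1.e-04 -1.e+00] t 40.5
0.6195 -0.068 0.064 -180 -> [-0.0, 0.006, 0.384] 4.188 rows>= 34 q6~ 4.6
```

```bash
python3 -m handwheel '[[[0,0.006,0.1,0],[0,0.006,0.25,0],[0,0.006,0.35,0],[0,0.006,0.384,0],[0,0.006,0.384,0],[0,0.006,0.384,0],[0,0.006,0.384,0],[0,0.006,0.384,0]]]' |head -2
python3 -m handwheel '[[[0,0,0,0],[0,0,0,0],[0,0,0,0],[0,0,0,0]]]'|head -2
```

```text
time_s: 41.5
eef_pos: [0.6201, -0.0672, 0.0646]
time_s: 42.0
eef_pos: [0.6197, -0.0671, 0.0639]
```

```bash
python3 -m handwheel '[[[0,-0.004,0.01,0],[0,-0.004,0.018,0],[0,-0.004,0.024,0],[0,-0.004,0.03,0],[0,-0.004,0.034,0],[0,-0.004,0.034,0],[0,-0.004,0.034,0],[0,-0.004,0.034,0]]]' |grep -v rot
python3 -m handwheel '[[[0,0,0,0],[0,0,0,0],[0,0,0,0],[0,0,0,0]]]' 68|grep -v rot
python3 -m handwheel '[[[0,0,-0.1,0],[0,0,-0.3,0],[0,0,-0.5,0],[0.335,0,-0.5,0],[0.335,0,-0.5,0],[0.335,0,-0.5,0],[0.335,0,-0.5,0],[0.335,0,-0.5,0]]]'|head -2
python3 -m handwheel '[[[0,0,0,0],[0,0,0,0],[0,0,0,0],[0,0,0,0]]]' 45|head -2
python3 plan.py "0.5528 -0.0698 0.057 -180"
```

```text
time_s: 43.0
eef_pos: [0.6197, -0.0679, 0.0572]
wrist_force: [0.7, 0.0, -1.2]
opening: 0.581
grasp_force: 62.8
time_s: 43.5
eef_pos: [0.6197, -0.0679, 0.0571]
wrist_force: [-0.1, 0.0, -0.1]
opening: 0.797
grasp_force: 0.0
time_s: 44.5
eef_pos: [0.5538, -0.0682, 0.1574]
time_s: 45.0
eef_pos: [0.5527, -0.0679, 0.1571]
now [ 0.5527 -0.0679  0.1571] yaw 179.98 q1,q6 [-0.34 -1.91] tilt [-1.e-04  0.e+00 -1.e+00] t 45.0
0.5528 -0.0698 0.057 -180 -> [-0.001, -0.009, 0.5] 4.189 rows>= 34 q6~ 4.59
```

```bash
python3 -m handwheel '[[[0,-0.009,0.2,0],[0,-0.009,0.4,0],[0,-0.009,0.5,0],[0,-0.009,0.5,0],[0,-0.009,0.5,0],[0,-0.009,0.5,0],[0,-0.009,0.5,0],[0,-0.009,0.5,0]]]'|head -2
python3 -m handwheel '[[[0,0,0,0],[0,0,0,0],[0,0,0,0],[0,0,0,0],[0,0,0,0]]]' 0|grep -v rot
python3 -m handwheel '[[[0,0,-0.02,0],[0,0,-0.035,0],[-0.007,0.009,-0.035,0],[-0.007,0.009,-0.035,0],[-0.007,0.009,-0.035,0],[-0.007,0.009,-0.035,0],[-0.007,0.009,-0.035,0],[-0.007,0.009,-0.035,0]]]'|grep -v rot
python3 -m handwheel '[[[0,0,0.01,0],[0,0,0.02,0],[0,0,0.028,0],[0,0,0.033,0],[0,0,0.033,0],[0,0,0.033,0],[0,0,0.033,0]]]'|grep -v rot
python3 -m handwheel '[[[0,0,0,0],[0,0,0,0],[0,0,0,0],[0,0,0,0]]]' 45|grep -v rot
python3 -m handwheel '[[[0,0,-0.1,0],[0,0,-0.3,0],[0,0,-0.8,0],[0.9,-0.9,-0.8,0],[0.9,-0.9,-0.8,0],[0.9,-0.9,-0.8,0],[0.9,-0.9,-0.8,0],[0.9,-0.9,-0.8,0],[0.9,-0.9,-0.8,0],[0.9,-0.9,-0.8,0]]]'|head -2
python3 chk.py .0041 -.0011 a c d
cat > pic.py <<'E'
import sys
from h import *
t=np.load("t1.npy",allow_pickle=True).item();s=np.load("s1.npy",allow_pickle=True).item()
x,y,a,b=map(int,sys.argv[2:6])
cv2.imwrite("pics/"+sys.argv[1],np.hstack([cv2.resize(cv2.cvtColor(c["color"],cv2.COLOR_RGB2BGR)[y:y+90,x:x+60],(400,600),interpolation=cv2.INTER_CUBIC) for c,x,y in((t,x,y),(s,a,b))]))
E
python3 pic.py p4.png 248 130 205 145
```

```text
time_s: 46.0
eef_pos: [0.553, -0.0698, 0.0576]
time_s: 46.62
eef_pos: [0.5531, -0.0698, 0.0576]
wrist_force: [-1.3, -0.1, 4.4]
opening: 0.299
grasp_force: 58.9
time_s: 47.62
eef_pos: [0.5541, -0.0679, 0.0641]
wrist_force: [0.3, -0.1, -0.4]
opening: 0.301
grasp_force: 58.9
time_s: 48.5
eef_pos: [0.5542, -0.0679, 0.0576]
wrist_force: [-1.0, 0.4, 2.0]
opening: 0.296
grasp_force: 59.1
time_s: 49.0
eef_pos: [0.5541, -0.0679, 0.0574]
wrist_force: [-0.1, 0.9, 0.5]
opening: 0.526
grasp_force: 0.0
time_s: 50.25
eef_pos: [0.3747, -0.2469, 0.2172]
b [([0.6171, 0.0317, 0.0211], np.float64(-10.6)), ([0.6175, 0.0317, 0.0214], np.float64(-16.2))]
plate offset [ 0.0046 -0.0013]
a spindle [ 0.5539 -0.0683  0.0762] 0.002 err [-0.      0.0008] side@.0755 [0.0012 0.0001]
c spindle [0.5522 0.0296 0.0741] 0.0004 err [-0.     -0.0006] side@.0755 [-0.0003  0.0006]
d spindle [ 0.6193 -0.069   0.0724] 0.0003 err [-0.0001 -0.0002] side@.0755 [-0.0012  0.003 ]
```

View pics/p4.png

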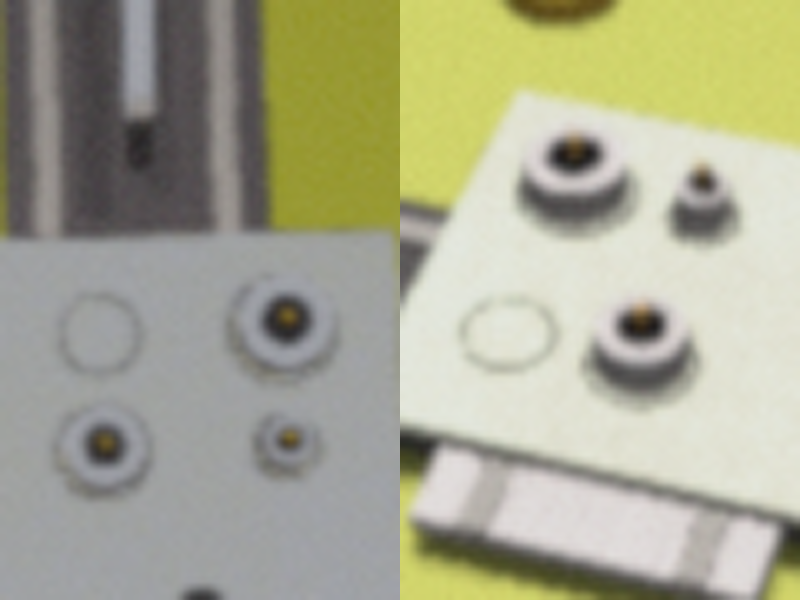

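Run:
```python
from sp import *
t=np.load("t1.npy",allow_pickle=True).item();s=np.load("s1.npy",allow_pickle=True).item()
for u,v in(((268.2,154),(194.5,170.5)),): print(tri(t,s,u,v))
P=[]
for c,x,y in((t,256,134),(s,180,146)):
    P.append(cv2.resize(cv2.cvtColor(c["color"],cv2.COLOR_RGB2BGR)[y:y+30,x:x+26],(390,450),interpolation=cv2.INTER_CUBIC))
cv2.imwrite("pics/p5.png",np.hstack(P))
```

```text
(array([0.70236635, 0.01187314, 0.09982364]), np.float64(0.010586572223851187))
```

View pics/p5.png

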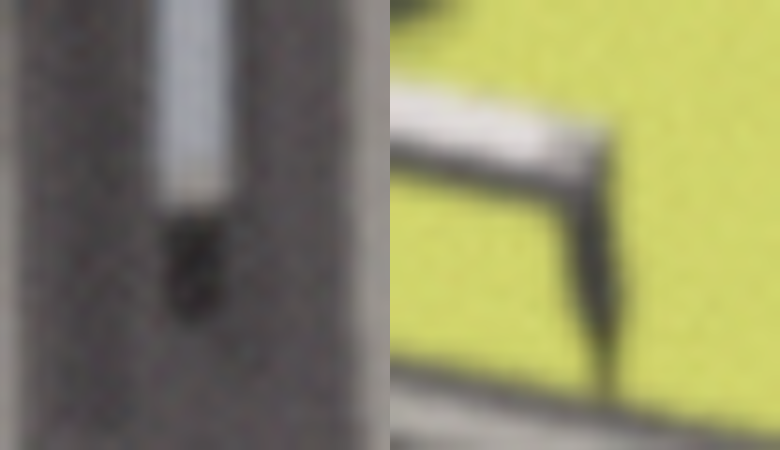

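```bash
python3 - <<'E'
from sp import *
t=np.load("t1.npy",allow_pickle=True).item();s=np.load("s1.npy",allow_pickle=True).item()
from scipy.optimize import least_squares
f=lambda p:[proj(t,[[*p,.12]])[0][0]-268.3,proj(s,[[*p,.09]])[0][0]-193.75]
r=least_squares(f,[.70,.008]).x;print(r,[proj(c,[[*r,z] for z in(.088,.11,.145)]).round(1).tolist() for c in(t,s)])
C=cloud(t);m=(abs(C[...,1]-.008)<.02)&(C[...,2]>.15)&(C[...,2]<.2)&(C[...,0]>.6);print(np.percentile(C[m],[2,50,98],axis=0).round(4))
print("grip");exec(open("stage.py").read().split("t,s=look()")[1])
E
python3 plan.py "0.4626 -0.0178 0.16 -180" "0.4626 -0.0178 0.0625 -180"
```

```text
[0.71248566 0.0101942 ] [[[268.2, 150.7], [268.3, 149.0], [268.4, 146.2]], [[193.8, 172.6], [193.0, 167.4], [191.8, 158.7]]]
[[ 0.7076 -0.0041  0.1538]
 [ 0.8155  0.0105  0.1604]
 [ 0.8818  0.0265  0.1787]]
grip
t 74 [ 0.5517 -0.0237  0.0678] [[0.4585, -0.0739, 0.0627], [0.6237, 0.0307, 0.0835]]
s 99 [ 0.5322 -0.0129  0.0676] [[0.4573, -0.0678, 0.0629], [0.6194, 0.0326, 0.0828]]
now [ 0.3747 -0.2467  0.2171] yaw -179.89 q1,q6 [-0.85 -2.42] tilt [-4.e-04  8.e-04 -1.e+00] t 50.4
0.4626 -0.0178 0.16 -180 -> [-0.442, 1.144, 0.286] 0.001 rows>= 5 q6~ 4.67
0.4626 -0.0178 0.0625 -180 -> [-0.0, 0.0, 0.488] -0.0 rows>= 2 q6~ 4.67
```

```bash
python3 -m handwheel '[[[-0.442,0.9,0.2,0],[-0.442,0.9,0.2,0],[-0.442,0.9,0.2,0],[-0.442,0.9,0.2,0],[-0.442,0.9,0.2,0],[-0.442,0.9,0.2,0]]]' 45|head -2
python3 -m handwheel '[[[0,0.244,0.086,0],[0,0.244,0.086,0],[0,0.244,0.086,0],[0,0.244,0.086,0],[0,0.244,0.086,0],[0,0.244,0.086,0],[0,0.244,0.086,0]]]'|head -2
python3 plan.py "0.4628 -0.0178 0.0625 -180"
```

```text
time_s: 51.1
eef_pos: [0.4625, -0.0687, 0.1777]
time_s: 51.98
eef_pos: [0.4625, -0.0193, 0.1603]
now [ 0.4625 -0.0193  0.1603] yaw 179.97 q1,q6 [-0.3  -1.87] tilt [ 1.e-04 -0.e+00 -1.e+00] t 52.0
0.4628 -0.0178 0.0625 -180 -> [-0.001, 0.007, 0.489] 4.188 rows>= 34 q6~ 4.67
```

Descend, grip, then slide away from the robot first (+0.16 in x → tool x −0.8).

```bash
python3 -m handwheel '[[[0,0.007,0.2,0],[0,0.007,0.4,0],[0,0.007,0.485,0],[0,0.007,0.485,0],[0,0.007,0.485,0],[0,0.007,0.485,0],[0,0.007,0.485,0]]]'|head -2
python3 -m handwheel '[[[0,0,0,0],[0,0,0,0],[0,0,0,0],[0,0,0,0],[0,0,0,0]]]' 0|grep -v rot
python3 -m handwheel '[[[-0.02,0,0,0],[-0.06,0,0,0],[-0.11,0,0,0],[-0.16,0,0,0],[-0.21,0,0,0],[-0.26,0,0,0],[-0.31,0,0,0],[-0.36,0,0,0],[-0.39,0,0,0],[-0.4,0,0,0]]]'|grep -v rot
python3 -m handwheel '[[[-0.02,0,0,0],[-0.06,0,0,0],[-0.11,0,0,0],[-0.16,0,0,0],[-0.21,0,0,0],[-0.26,0,0,0],[-0.31,0,0,0],[-0.36,0,0,0],[-0.385,0,0,0],[-0.39,0,0,0]]]'|grep -v rot
python3 -m handwheel '[[[0,0.02,0,0],[0,0.06,0,0],[0,0.11,0,0],[0,0.16,0,0],[0,0.21,0,0],[0,0.26,0,0],[0,0.31,0,0],[0,0.35,0,0],[0,0.37,0,0],[0,0.37,0,0]]]'|grep -v rot
python3 - <<'E'
from h import *
t=cam("top");s=cam("side")
np.save("t2.npy",t,allow_pickle=True);np.save("s2.npy",s,allow_pickle=True)
cv2.imwrite("pics/p6.png",np.hstack([cv2.resize(cv2.cvtColor(c["color"],cv2.COLOR_RGB2BGR)[y:y+72,x:x+48],(400,600),interpolation=cv2.INTER_CUBIC) for c,x,y in((t,240,125),(s,170,138))]))
E
```

```text
time_s: 52.85
eef_pos: [0.4631, -0.0179, 0.0641]
time_s: 53.48
eef_pos: [0.4629, -0.0178, 0.0639]
wrist_force: [-1.2, 0.1, 6.4]
opening: 0.26
grasp_force: 58.5
time_s: 54.72
eef_pos: [0.5432, -0.0176, 0.0639]
wrist_force: [-1.0, 2.0, 6.9]
opening: 0.255
grasp_force: 58.9
time_s: 55.98
eef_pos: [0.6211, -0.0176, 0.0639]
wrist_force: [-2.4, 1.0, 7.0]
opening: 0.26
grasp_force: 59.0
time_s: 57.22
eef_pos: [0.6208, 0.0566, 0.0639]
wrist_force: [-1.3, 1.9, 6.4]
opening: 0.256
grasp_force: 59.1
```

View pics/p6.png

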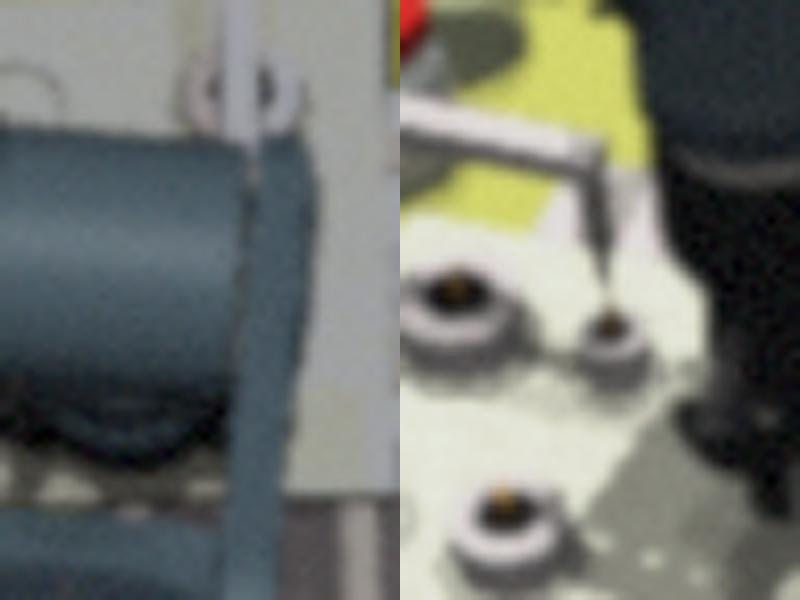

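Run:
```python
from sp import *
s=np.load("s2.npy",allow_pickle=True).item(); t1=np.load("t1.npy",allow_pickle=True).item()
I=s["color"].astype(int); print(I[158:180,186:202].mean(2).astype(int)); print((I[168:178,188:200,0]-I[168:178,188:200,2]))
print("pred tip", proj(s,[[.7125,.0102,.088]]), "a pred",proj(s,[[.7117,.006,.0755]]),proj(s,[[.7125,.0102,.0755]]))
print(atz(s,[(194,172)],.088),atz(s,[(194,171)],.088),atz(s,[(195,171.5)],.088))
C=t1["color"].astype(int).mean(2).astype(int);print(C[142:160,260:278])
```

```text
[[107 101  98  98  99 101 100  97 131 176 188 181 172 138  86  35]
 [144 132 133 130 120  99  83  87 123 165 179 180 172 153 103  45]
 [169 171 180 181 162 120  85  75 105 148 171 177 175 168 124  58]
 [178 186 203 210 192 141  86  70  96 140 169 179 185 186 141  70]
 [181 197 212 219 207 152  90  64  90 144 167 181 197 198 146  79]
 [188 208 219 219 209 158  93  69  87 133 166 182 201 207 155  84]
 [202 214 219 220 208 165 102  71  83 126 170 194 211 209 162  93]
 [208 216 221 221 209 167 109  71  75 118 175 207 219 214 175 107]
 [217 219 221 221 209 167 116  71  71 117 183 214 221 216 189 129]
 [225 222 223 220 213 191 144  91  78 134 191 218 221 220 203 146]
 [224 223 223 221 220 211 181 122 101 160 206 219 220 218 208 175]
 [223 223 224 224 222 220 206 148 120 179 216 223 221 223 211 200]
 [223 225 225 223 222 223 214 166 130 186 220 225 224 223 222 219]
 [224 225 226 226 225 221 217 192 154 190 220 222 224 224 224 223]
 [222 225 226 225 226 224 222 211 182 197 219 222 224 223 226 224]
 [219 223 224 225 223 223 223 218 197 196 215 222 223 225 225 226]
 [207 218 221 222 223 223 22
[... 1633 characters left out ...]
 72  75  77  80  78  80]
 [ 71  63  70  72  69  74  75  53  40  43  50  70  76  73  75  83  80  81]
 [ 70  69  69  66  74  75  71  50  45  48  54  69  68  73  75  78  81  77]
 [ 69  70  65  69  68  79  73  54  52  43  51  66  70  70  74  80  77  80]
 [ 73  67  68  71  73  76  74  57  48  48  56  69  73  74  76  82  81  81]
 [ 73  67  70  68  74  82  74  70  59  61  67  72  73  73  78  78  82  78]
 [ 73  68  70  68  74  81  81  77  75  73  68  68  71  72  76  79  81  80]
 [ 74  73  68  69  74  79  81  77  78  76  72  68  75  73  78  81  80  80]
 [ 69  70  69  70  75  81  78  79  78  79  75  74  72  71  80  81  80  83]
 [ 71  70  67  68  71  79  78  79  81  79  77  76  75  80  78  80  79  82]]
```

Run:
```python
from sp import *
from scipy.optimize import least_squares,brentq
s=np.load("s2.npy",allow_pickle=True).item(); t1=np.load("t1.npy",allow_pickle=True).item()
print("arm Y z.16",atz(t1,[(268.27,143)],.16),atz(t1,[(268.4,146)],.155))
# arm along length in top
C=t1["color"].astype(float).mean(2)
for r in range(120,147,4):
    w=np.clip(C[r,262:276]-95,0,None); print(r,(w*np.arange(262,276)).sum()/w.sum(),end=" ")
I=s["color"].astype(float).mean(2); rows=np.arange(161,172); cols=[]
for r in rows:
    w=np.clip(150-I[r,189:198],0,None) if r<170 else np.clip(210-I[r,191:198],0,None); x=np.arange(189,198) if r<170 else np.arange(191,198); cols.append((w*x).sum()/w.sum())
print(np.round(cols,2))
for Y in(.006,.008,.0095,.011):
    def f(X):
        P=proj(s,np.c_[np.full(20,X),np.full(20,Y),np.linspace(.088,.14,20)]); return P
    m=lambda X:np.mean(np.interp(rows,f(X)[::-1,1],f(X)[::-1,0])-cols)
    X=brentq(m,.69,.73); P=f(X); print(Y,round(X,4),"tip px",P[0].round(2),"res",np.round(np.interp(rows,P[::-1,1],P[::-1,0])-cols,2))
```

```text
arm Y z.16 [[0.71910462 0.01080261 0.16      ]] [[0.71012329 0.01042774 0.155     ]]
120 267.6461187214612 124 267.97395243488114 128 268.17681498829046 132 268.1969696969697 136 268.2786069651742 140 268.2565055762082 144 268.2825484764543 [192.96 193.06 193.18 193.31 193.43 193.49 193.64 193.64 193.95 193.86
 194.02]
0.006 0.7126 tip px [194.34 171.71] res [-0.19 -0.14 -0.12 -0.09 -0.07  0.01  0.01  0.16 -0.01  0.22  0.21]
0.008 0.7115 tip px [194.41 172.21] res [-0.19 -0.14 -0.12 -0.09 -0.07  0.01  0.01  0.16 -0.01  0.22  0.21]
0.0095 0.7106 tip px [194.47 172.58] res [-0.19 -0.14 -0.12 -0.09 -0.07  0.01  0.01  0.16 -0.01  0.22  0.21]
0.011 0.7098 tip px [194.52 172.95] res [-0.19 -0.14 -0.12 -0.09 -0.07  0.01  0.01  0.16 -0.01  0.22  0.21]
```

```bash
python3 -m handwheel '[[[0,0.01,0,0],[0.002,0.019,0,0],[0.002,0.019,0,0],[0.002,0.019,0,0]]]'|head -2
cat > see.py <<'E'
import sys
from sp import *
s=cam("side");n=sys.argv[1];o=ctrl.get_obs();print(o["eef_pos"].round(4),round(o["time_s"],2)); np.save("s2.npy",s,allow_pickle=True)
im=cv2.cvtColor(s["color"],cv2.COLOR_RGB2BGR)[155:185,178:210]
if n!="-": cv2.imwrite("pics/"+n,cv2.resize(im,(640,600),interpolation=cv2.INTER_CUBIC))
I=s["color"].astype(float); B=I[...,0]-I[...,2]
print(I[168:179,189:201].mean(2).astype(int)); print(B[168:179,189:201].astype(int))
E
python3 see.py p7.png
```

```text
time_s: 57.82
eef_pos: [0.6208, 0.0598, 0.064]
[0.6208 0.0598 0.064 ] 57.88
[[221 217 204 174 114  93 155 200 214 218 211 179]
 [222 222 219 202 150 117 174 209 215 218 219 203]
 [224 222 224 213 167 133 184 216 220 222 224 215]
 [224 222 223 217 189 156 191 219 224 223 224 223]
 [224 225 223 222 212 187 201 219 223 224 225 223]
 [223 222 223 224 218 205 212 220 222 224 226 226]
 [222 223 224 222 210 199 203 215 222 224 224 226]
 [223 221 218 210 181 155 165 195 213 220 224 223]
 [222 219 207 177 132 103 117 155 192 214 221 221]
 [218 210 183 138  91  66  67 106 166 198 212 218]
 [204 193 169 123  77  63  61  97 161 191 195 210]]
[[11 14 15 12  8  7  8  9  8  5  9  9]
 [12 13 14 14  9  7 11 13 12  9  7 10]
 [11 13 13 18 12 10 13 15 12 10  9 14]
 [11 13 13 16 15 14 15 14 11 12 11 13]
 [11 11 12 12 15 14 17 14 12 11 12 12]
 [10 14 13 12 14 15 18 14 14 11 10 10]
 [14 14 12 12 18 21 22 17 13 10 10 11]
 [15 15 15 17 19 25 23 17 15 13 11 13]
 [14 14 14 13 16 28 22 12 11 13 12 13]
 [16 15 12 10 10 23 21  9  7 10 16 14]
 [16 15 10  7  6 17 15  9  6  9 11 16]]
```

View pics/p7.png

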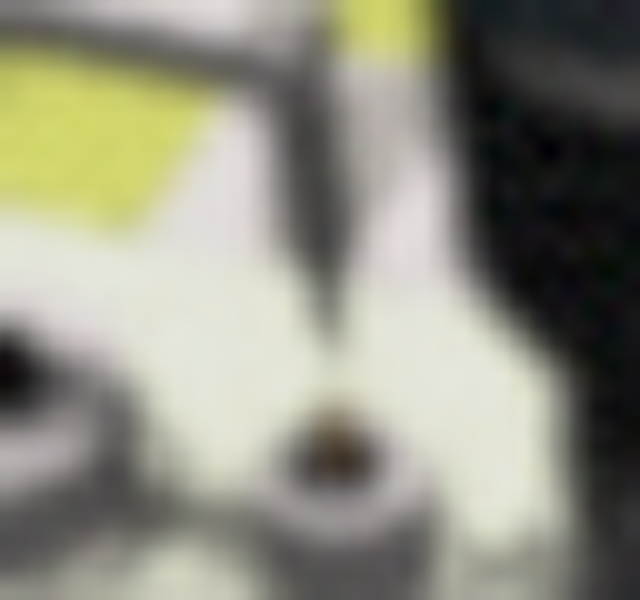

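```bash
python3 -m handwheel '[[[0.001,0.003,0,0],[0.001,0.003,0,0],[0.001,0.003,0,0],[0.001,0.003,0,0],[0.001,0.003,0,0],[0.001,0.003,0,0],[0.001,0.003,0,0],[0.001,0.003,0,0],[0.001,0.003,0,0],[0.001,0.003,0,0]]]'|head -2
python3 -m handwheel '[[[0,0,0,0],[0,0,0,0],[0,0,0,0],[0,0,0,0],[0,0,0,0],[0,0,0,0]]]'|head -2
python3 see.py - | head -1
```

```text
time_s: 59.12
eef_pos: [0.6208, 0.0603, 0.064]
time_s: 59.88
eef_pos: [0.6207, 0.0603, 0.0639]
[0.6207 0.0603 0.0639] 59.92
```

```bash
python3 -m handwheel '[[[0,-0.02,0,0],[0,-0.07,0,0],[0,-0.13,0,0],[0,-0.19,0,0],[0,-0.25,0,0],[-0.009,-0.31,0,0],[-0.009,-0.37,0,0],[-0.009,-0.43,0,0],[-0.009,-0.48,0,0],[-0.009,-0.491,0,0]]]'|grep -v rot
python3 -m handwheel '[[[0,0,0,0],[0,0,0,0],[0,0,0,0]]]'|head -2
python3 see.py p8.png
```

```text
time_s: 61.18
eef_pos: [0.6225, -0.0379, 0.0639]
wrist_force: [1.6, 0.9, 5.2]
opening: 0.257
grasp_force: 59.1
time_s: 61.55
eef_pos: [0.6225, -0.038, 0.0639]
[ 0.6225 -0.038   0.064 ] 61.6
[[224 222 216 186 124 103 169 214 224 224 222 221]
 [225 225 222 205 150 119 183 220 227 223 223 223]
 [225 224 224 213 166 133 186 220 226 224 223 222]
 [226 225 223 219 189 157 193 218 226 225 223 224]
 [225 224 225 224 211 181 201 221 224 223 220 226]
 [224 224 223 221 216 201 207 220 221 220 218 223]
 [222 213 204 203 196 192 195 204 204 195 199 213]
 [208 181 164 159 155 148 154 163 162 147 156 185]
 [182 141 114  97  88  84  87  90  97 100 117 149]
 [161 129  92  56  46  45  48  44  50  76 110 130]
 [164 148 106  54  29  37  39  33  50  85 121 129]]
[[14 15 16 13 10  8 11 15 14 13 14 14]
 [12 12 14 18 12 12 11 12 10 13 13 13]
 [11 13 13 17 15 11 17 14 11 12 13 13]
 [12 11 14 15 17 12 15 14 12 11 13 12]
 [13 12 12 13 16 16 16 12 11 12 15 12]
 [13 12 13 12 14 14 14 11 11 13 14 13]
 [12 17 14 14 13 14 14 11 12 14 16 15]
 [16 13 10 10 15 20 13  9  8  9  9 13]
 [14  9  5  5 17 26 21 10  5  3  6  8]
 [ 9  6  4  6 14 34 27 15  4  4  4  4]
 [ 7  6  6  2  8 21 24 10  1  5  5  5]]
```

View pics/p8.png

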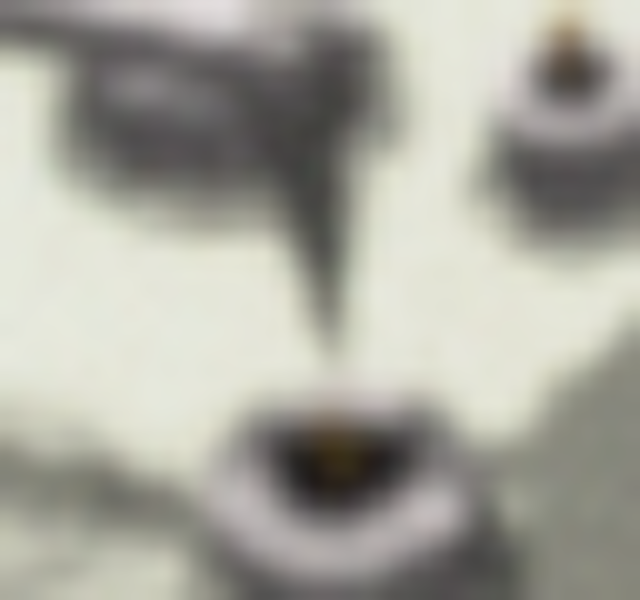

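```bash
cat > al.py <<'E'
import sys
from sp import *
s1=np.load("s1.npy",allow_pickle=True).item();t1=np.load("t1.npy",allow_pickle=True).item();s=np.load("s2.npy",allow_pickle=True).item();k=sys.argv[1]
g=dict(a=(.5539,-.069),c=(.5522,.0303),d=(.6194,-.0688))[k]; z=.0745
a=atz(s1,[pix(s1,*g,z,3)],z)[0]; b=atz(s,[pix(s,.7115,.0095,z,3)],z)[0]; tt=atz(t1,[pix(t1,*g,.0755,3)],.0755)[0]
d=(b-a)[:2]; o=ctrl.get_obs()["eef_pos"]; kin=o[:2]-[.4629,-.0178]
print("side disp",d.round(4),"kin",kin.round(4),"top spindle",tt[:2].round(4),"now kin",(tt[:2]+kin).round(4),"now side",(tt[:2]+d).round(4))
E
python3 al.py c
```

```text
side disp [ 0.1579 -0.0152] kin [ 0.1596 -0.0202] top spindle [0.5518 0.0296] now kin [0.7114 0.0094] now side [0.7097 0.0145]
```

```bash
cat > al2.py <<'E'
from sp import *
s1=np.load("s1.npy",allow_pickle=True).item();s=np.load("s2.npy",allow_pickle=True).item()
kin=ctrl.get_obs()["eef_pos"][:2]-[.4629,-.0178]; print("kin",kin.round(4))
for k,g in dict(a=(.5539,-.069),c=(.5522,.0303),d=(.6194,-.0688)).items():
    z=.0745;u1=pix(s1,*g,z,3);u2=pix(s,*(np.array(g)+kin),z,3);print(k,(atz(s,[u2],z)-atz(s1,[u1],z))[0].round(4),u2.round(1))
g=np.array((.6173,.0317)); p1,_=ringfit(s1,"b",g);p2,v=ringfit(s,"b",g+kin);print("ring b",(p2-p1).round(4),p2.round(4),round(v,1))
E
python3 al2.py
```

```text
kin [ 0.1596 -0.0202]
a [ 0.1593 -0.0197  0.    ] [205.8 155.8]
c [ 0.1579 -0.0152  0.    ] [194.4 176.9]
d [ 0.1623 -0.0228  0.    ] [187.6 151.9]
ring b [ 0.1651 -0.0147 -0.0063] [0.7827 0.0169 0.0151] -25.3
```

```bash
python3 -m handwheel '[[[0,0,0,0],[0,0,0,0],[0,0,0,0],[0,0,0,0],[0,0,0,0],[0,0,0,0],[0,0,0,0],[0,0,0,0],[0,0,0,0],[0,0,0,0]]]'|head -2
python3 -m handwheel '[[[0,0,0,0],[0,0,0,0],[0,0,0,0]]]'|head -2
python3 - <<'E'
from sp import *
t1=np.load("t1.npy",allow_pickle=True).item()
for k,g in dict(a=(.5539,-.069),c=(.5522,.0303),d=(.6194,-.0688)).items(): print(k,atz(t1,[pix(t1,*g,.0755,3)],.0755)[0].round(4))
E
```

```text
time_s: 62.85
eef_pos: [0.6225, -0.038, 0.0639]
time_s: 63.22
eef_pos: [0.6225, -0.038, 0.0639]
a [ 0.553  -0.0685  0.0755]
c [0.5518 0.0296 0.0755]
d [ 0.6185 -0.0688  0.0755]
```

```bash
python3 -m handwheel '[[[0.015,0.02,0,0],[0.05,0.07,0,0],[0.09,0.13,0,0],[0.13,0.19,0,0],[0.17,0.25,0,0],[0.21,0.31,0,0],[0.25,0.37,0,0],[0.29,0.43,0,0],[0.325,0.48,0,0],[0.336,0.494,0,0]]]'|grep -v rot
python3 -m handwheel '[[[0,0,0,0],[0,0,0,0],[0,0,0,0]]]'|head -2
python3 see.py p9.png|head -1; python3 al2.py
```

```text
time_s: 64.47
eef_pos: [0.5544, 0.0622, 0.0639]
wrist_force: [1.9, -1.7, 6.3]
opening: 0.261
grasp_force: 59.4
time_s: 64.85
eef_pos: [0.5542, 0.0623, 0.0639]
[0.5542 0.0623 0.0639] 64.9
kin [0.0913 0.0801]
a [ 0.0913  0.0809 -0.    ] [213.7 180.4]
c [0.0911 0.0823 0.    ] [202.  203.9]
d [0.0906 0.0834 0.    ] [194.4 177.3]
ring b [ 0.0911  0.0814 -0.    ] [0.7086 0.1131 0.0213] -16.5
```

View pics/p9.png

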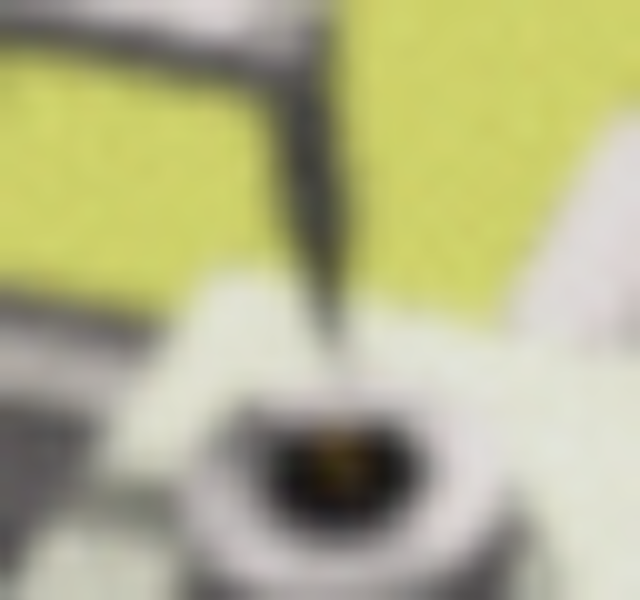

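```bash
python3 -m handwheel '[[[-0.003,-0.005,0,0],[-0.006,-0.01,0,0],[-0.006,-0.01,0,0],[-0.006,-0.01,0,0],[-0.006,-0.01,0,0]]]'|head -2
python3 see.py - |head -1; python3 al2.py
```

```text
time_s: 65.53
eef_pos: [0.5554, 0.0601, 0.0639]
[0.5554 0.0601 0.0639] 65.58
kin [0.0925 0.0779]
a [0.0919 0.0795 0.    ] [213.7 180.1]
c [0.0924 0.0796 0.    ] [201.9 203.2]
d [0.0911 0.0812 0.    ] [194.5 176.8]
ring b [0.0926 0.0793 0.0001] [0.7101 0.1109 0.0214] -17.6
```

```bash
python3 -m handwheel '[[[0,0,0,0],[0,0,0,0],[0,0,0,0],[0,0,0,0],[0,0,0,0],[0,0,0,0],[0,0,0,0],[0,0,0,0],[0,0,0,0],[0,0,0,0]]]'|head -2
python3 -m handwheel '[[[0,0,0,0],[0,0,0,0],[0,0,0,0]]]'|head -2
python3 see.py - |head -1; python3 al2.py
python3 -m handwheel '[[[0.015,0,0,0],[0.05,0,0,0],[0.1,0,0,0],[0.16,0,0,0],[0.22,0,0,0],[0.28,0,0,0],[0.34,0,0,0],[0.39,0,0,0],[0.42,0,0,0],[0.43,0,0,0]]]'|grep -v rot
python3 -m handwheel '[[[0.015,0,0,0],[0.03,0,0,0],[0.04,0,0,0],[0.05,0,0,0],[0.055,0,0,0],[0.06,0,0,0],[0.06,0,0,0],[0.06,0,0,0]]]'|grep -v rot
python3 see.py - |head -1; python3 al2.py
```

```text
time_s: 66.82
eef_pos: [0.5554, 0.0601, 0.0639]
time_s: 67.2
eef_pos: [0.5553, 0.0602, 0.0639]
[0.5554 0.0601 0.0639] 67.25
kin [0.0925 0.0779]
a [0.0919 0.0794 0.    ] [213.7 180.1]
c [0.0925 0.0793 0.    ] [201.9 203.1]
d [ 0.0914  0.0815 -0.    ] [194.4 176.8]
ring b [0.0926 0.0792 0.0001] [0.7101 0.1109 0.0215] -17.1
time_s: 68.5
eef_pos: [0.4697, 0.0595, 0.0639]
wrist_force: [2.1, -1.7, 7.5]
opening: 0.258
grasp_force: 59.8
time_s: 69.5
eef_pos: [0.458, 0.0595, 0.0639]
wrist_force: [0.9, -1.7, 9.0]
opening: 0.262
grasp_force: 59.7
[0.4579 0.0595 0.0639] 69.55
kin [-0.005   0.0773]
a [-0.0055  0.0783  0.    ] [243.7 186.7]
c [-0.0053  0.0796  0.    ] [233.6 211. ]
d [-0.0042  0.0784  0.    ] [223.4 182.8]
ring b [-0.0046  0.0784  0.0002] [0.6129 0.1101 0.0216] -18.2
```

```bash
for i in 1; do :; done
python3 -m handwheel '[[[0.01,0,0,0],[0.02,0,0,0],[0.02,0,0,0]]]'|grep -v rot|head -3
python3 -m handwheel '[[[0.01,0,0,0],[0.02,0,0,0],[0.02,0,0,0]]]'|grep -v rot|head -3
python3 -m handwheel '[[[0.01,0,0,0],[0.02,0,0,0],[0.02,0,0,0]]]'|grep -v rot|head -3
python3 see.py - |head -1; python3 al2.py
```

```text
time_s: 69.92
eef_pos: [0.4546, 0.0594, 0.0639]
wrist_force: [4.6, -1.3, 5.5]
time_s: 70.3
eef_pos: [0.4546, 0.0593, 0.0641]
wrist_force: [21.4, 1.8, -14.9]
time_s: 70.68
eef_pos: [0.4545, 0.059, 0.0642]
wrist_force: [40.0, 1.6, -33.9]
[0.4545 0.0589 0.0642] 70.72
kin [-0.0084  0.0767]
a [-0.0089  0.0787  0.    ] [244.7 187.1]
c [-0.0083  0.0789  0.    ] [234.6 211.1]
d [-0.0083  0.078   0.    ] [224.7 183. ]
ring b [-0.0082  0.0779 -0.0001] [0.6094 0.1096 0.0213] -17.2
```

```bash
python3 -m handwheel '[[[-0.02,0,0,0],[-0.035,0,0,0],[-0.035,0,0,0]]]'|grep -v rot|head -3
python3 -m handwheel '[[[0,0,0,0],[0,0,0,0],[0,0,0,0],[0,0,0,0]]]' 45|grep -v rot
python3 -m handwheel '[[[0,0,-0.1,0],[0,0,-0.3,0],[0,0,-0.7,0],[0,0,-0.7,0],[0.6,-0.9,-0.7,0],[0.6,-0.9,-0.7,0],[0.6,-0.9,-0.7,0],[0.6,-0.9,-0.7,0],[0.6,-0.9,-0.7,0],[0.6,-0.9,-0.7,0]]]'|head -2
python3 -m handwheel '[[[0,-0.9,0,0],[0,-0.9,0,0],[0,-0.9,0,0],[0,-0.9,0,0],[0,-0.9,0,0]]]'|head -2
python3 chk.py -.0037 .077 a c d
python3 - <<'E'
from h import *
t=np.load("t1.npy",allow_pickle=True).item();s=np.load("s1.npy",allow_pickle=True).item()
I=[cv2.resize(cv2.cvtColor(c["color"],cv2.COLOR_RGB2BGR)[y:y+150,x:x+200],(400,300),interpolation=cv2.INTER_CUBIC) for c,x,y in((t,140,120),(s,130,120),(s,170,240))]
cv2.imwrite("pics/p10.png",np.vstack([np.hstack(I[:2]),np.hstack([cv2.resize(cv2.cvtColor(t["color"],cv2.COLOR_RGB2BGR),(400,300)),cv2.resize(cv2.cvtColor(s["color"],cv2.COLOR_RGB2BGR)[265:355,200:320],(400,300))])]))
E
```

```text
time_s: 71.1
eef_pos: [0.4546, 0.0592, 0.0639]
wrist_force: [8.2, -1.7, 3.0]
time_s: 71.6
eef_pos: [0.4522, 0.0594, 0.063]
wrist_force: [-0.0, 0.1, -0.7]
opening: 0.527
grasp_force: 0.0
time_s: 72.85
eef_pos: [0.3329, -0.1203, 0.2033]
time_s: 73.47
eef_pos: [0.3331, -0.2993, 0.2026]
b [([0.6086, 0.1101, 0.0217], np.float64(-9.9)), ([0.6093, 0.1095, 0.0212], np.float64(-17.4))]
plate offset [-0.0037  0.0768]
a spindle [0.5455 0.0097 0.0757] 0.0015 err [-0.0001  0.0006] side@.0755 [0.0007 0.0004]
c spindle [0.5439 0.1083 0.0735] 0.0004 err [ 0.0001 -0.0001] side@.0755 [-0.0004  0.0015]
d spindle [0.6116 0.009  0.0719] 0.0003 err [ 0.0005 -0.0003] side@.0755 [-0.001  0.003]
```

View pics/p10.png

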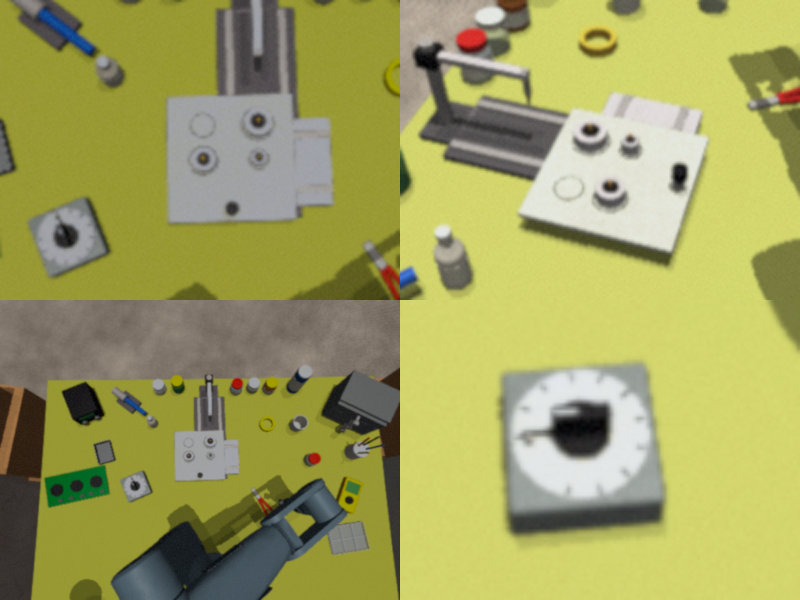

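```bash
python3 -m handwheel '[[[0,0,0,0],[0,0,0,0]]]'|head -2; python3 -c "from bench import ctrl;print(ctrl.hand_in())"
```

```text
time_s: 73.82
eef_pos: [0.3329, -0.3, 0.2035]
the job is handed in; nothing more can be done
None
```

The job is handed in at 74 s; I have no verdict back. The dial is at its zero stop, movements a, c and d (no b on the bench) stand within about 1 mm of their ring centres, each was held under the pointer for over a second in the order a, c, d (aligned to an estimated 1–2 mm), and the carrier is home.

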